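# Load the sample set and hold the flask down in the sprung cradle

## Task

Load the sample set for a reading: first put the two loose amber jars upright into the two empty cells of the grey divided crate, one per cell, setting them down rather than dropping them. Then seat the round flask upright in the sprung ring cradle, push it down until the ring is fully down, about flush with the collar around it, without crushing the glass, and finish like that: the program ends with the gripper's fingers still holding the flask pressed down. Leave the jar that is already in the crate, the calculator, the phone and the beaker where they are.

Things in the scene. Friction and masses are not known exactly. Their poses are not given: they have to be found in the camera images.
- jar1: Loose closed round sample jar, amber glass with black screw cap, standing upright: one cylinder, 36 mm diameter, 90 mm high (cap = top 18 mm), about 0.11 kg. Origin: centre of its underside; z along its axis, up. Starts on the bench.
- jar2: The second loose jar, same as jar1. Starts on the bench.
- old_jar: A jar just like jar1 that already stands in one of the crate's three cells (which one varies); stays there.
- flask: Round amber flask with a flat foot, rubber stopper and thick glass, standing upright on the bench, about 0.16 kg. Foot 34 mm diameter at z 0; ball-shaped body 72 mm diameter, widest at z 32 mm; straight neck 26 mm diameter from z 65 to 112 mm (best gripped at z 95 mm); lip 31 mm diameter z 112 to 118 mm; stopper 22 mm diameter to z 130 mm. Origin: centre of its underside; z along its axis, up.
- crate: Grey plastic crate fixed to the bench, outside 200 mm (its x) by 70 mm (its y) by 45 mm high, walls, dividers and floor 5 mm thick, open on top; two dividers across x make three cells in a row along its x, each about 60 by 60 mm, 65 mm apart. Thin cork discs on some cell floors are only decoration. Origin: centre of its underside.
- cell0 (a point): point on the crate's floor at the centre of the -x end cell (5 mm above the crate's underside)
- cell1 (a point): point on the crate's floor at the centre of the middle cell (5 mm above the crate's underside)
- cell2 (a point): point on the crate's floor at the centre of the +x end cell (5 mm above the crate's underside)
- cradle: Sprung ring cradle fixed to the bench: white base block 110 x 110 x 30 mm with a grey round collar on it (96 mm outer, 84 mm inner diameter, top at 55 mm above the bench); the aluminium ring rides inside the collar. Origin: centre of the underside.
- ring (a joint): How far the aluminium ring has been pushed down (m): 0 = up (ring top 20 mm above the collar's top), 0.020 = fully down on its stop (flush with the collar). It rises again when let go. Spring: about 3 N to start it, 10 N fully down; the stop is hard.
- seat (a point): Centre of the ring's hole at the level of the ring's top face (75 mm above the bench when up, 55 mm when down). Ring: 78 mm outer, 56 mm inner diameter, 12 mm thick. When seated, the flask's body rests on the ring's inner edge and the flask's underside lies about 9 mm below this point.
- calculator: Yellow pocket calculator, 140 x 80 x 15 mm, lying on the bench; leave alone. Origin: centre of its underside.
- phone: Black phone, 150 x 72 x 9 mm, lying on the bench; leave alone. Origin: centre of its underside.
- beaker: Clear glass beaker, 60 mm diameter, 70 mm high, on the bench; leave alone. Origin: centre of its underside.
Things that resemble listed ones, but are neither listed nor needed, are in the scene too. What is shaped like the jar2 but blue or red is not meant. Leave any yellow look-alike of the jar1 alone.

How it is judged:
By the outcome, as a careful person would: the job done as asked, in the order asked, and still so for the second after the job is handed in, while the arm keeps its last pose, push and grip.
It also fails if it takes over 58 s, if anything falls off the work surface, if the arm or the gripper's body presses on something with over 40 N, if the wrist force passes 120 N, or if a joint passes its speed limit or range.

## Robot

A 6-joint arm with a two-finger parallel gripper is mounted at the origin on the work surface. World frame = base frame: x ahead of the robot, y to its left, z up, the work surface at z = 0. Lengths are in mm, angles in rad, forces in N, time in s.
With the tool pointing down it reaches from about 400 to 925 mm from the base axis. Payload 12.5 kg.
Tool frame: the origin (TCP) lies at the very end of the fingers, on their centre line; the grasp point (between the pads) lies 19 mm behind it; x points along the fingers, y is the direction in which the jaws open and shut, and the axes are right-handed (so a half turn about x gives the same grasp; the last joint's range is limited). The gripper opens to 95 mm and grips with 3 to 60 N. Pads are 20 mm wide; open, the fingers measure 119 mm over their backs; the gripper's body (75 mm by 180 mm) begins 59 mm behind the grasp point.
Start: joints at [1.181, 0.491, 1.559, -0, 1.092, -0.106], TCP at [174.986, 600.022, 214.661] pointing down, gripper open.
Joint ranges: [-3.1, 3.1], [-0.84, 2.19], [0.05, 2.79], [-1.13, 4.28], [0.06, 2.93], [-2.69, 2.69]. Speed limits (rad/s): [2.22, 2.22, 2.79, 3.14, 3.14, 3.14].

## Interface

Orientations are given as a rotation vector (axis times angle).
In Python, from workcell import * gives the robot as it stands.
- The arm moves only by the tool arm_command, never from a script. Its argument "rows" is a list of rows, each a list of 7 numbers: the shift along the tool's x, y, z in mm, then the turn, a rotation vector about the tool's x, y, z in degrees, then the gripper command: -1 is fully open, 1 is shut, values between are in proportion. In form: [[tx, ty, tz, rx, ry, rz, grip], ...]. A call has 1 to 8 rows; each row shifts and turns the commanded pose from where the row before left it, along the tool's axes as they then stand; what a row does not reach is not made up. A row lasts 1/12 s, in which the tool goes at most 41.7 mm and 7.16 degrees, less where a joint would pass 70% of its speed; a pose out of reach is approached as far as the arm can. A call with a gripper value outside its range is refused whole. The fingers move at their own pace and stop on an object; "newtons" is the grip in N (left out, the last holds). Time passes only in rows, so rows that do not move let the fingers close. It gives the time, the measured TCP pose, the force and the opening at its end, in the units of the state.
- observe(): the state, without advancing time (a new reading comes with each control period).
- snapshot(name): name is "scene" or "side" or "wrist"; returns (picture, depth): 480x640x3 uint8, red, green, blue; 480x640 float32, mm along the optical axis (not along the pixel's ray), 0 where there is no reading.
- camera_info(name): a dict with "fovy" (degrees; the focal length in pixels is half the picture's height over the tangent of half this angle, whatever the lens; pixels are square), "cx", "cy" (the principal point, pixels), "k1" (the pictures are not rectified: a ray, as slopes to the right and down, at radius r is drawn at 1 + k1 r^2 times it, then the intrinsics apply), "world_from_camera" (4x4, takes a point from camera to world coordinates). Camera axes: x right, y up, looking along -z (the intrinsics and any distortion apply to the point x, -y, -z); pixel columns grow to the right and rows downward; lengths in mm; the calibration is good to about 2 mm. A picture is of the moment at which its call begins: read the wrist's pose just before it. camera_info takes no time and is no camera call; for the wrist camera it gives the pose at the moment of the call.
- hand_in(): hands the job in, once; it reports no verdict.
The state is a dict: "time_s": time; "joint_positions": joint angles; "qd": joint speeds; "joint_efforts": joint torques, N m; "position": TCP position; "tool_rot": TCP orientation; "contact_force": force on the tool from outside, world axes, zero at the start; "ft_torque": the same for the moment, N m; "grip_width": finger opening in mm.
Only numpy, scipy, OpenCV 4.12 (cv2) and the standard library are available. Lean on these libraries where they do the work, as an engineer would, in place of code of your own. Each camera call takes 0.05 s, during which the arm holds its last target.

## Working session

There is one attempt and no reset: what is moved stays moved. The work goes in short steps, Python scripts to look and compute and a tool call to move; the robot and the scene stay as the last step left them, time stands still between calls to the robot, and variables do not carry over. Pictures are saved under pics/ and viewed, and the job is handed in when it is done.

Besides the shell and the picture viewer there is one more tool, called after "Request:" as name([rows], argument=value, ...), one row to a line, values as JSON. arm_command: Moves the arm, as the interface text tells. Its arguments: {"type":"object","properties":{"rows":{"type":"array","items":{"type":"array","items":{"type":"number"}}},"newtons":{"type":"number"}},"required":["rows"]}

```bash
mkdir -p pics; ls; cat > h.py <<'E'
import numpy as np, cv2
from workcell import *
def save(n,name):
    ci=camera_info(n); p,d=snapshot(n)
    cv2.imwrite(f'pics/{name}.png',p[:,:,::-1]); np.savez(f'pics/{name}.npz',p=p,d=d,M=np.array(ci['world_from_camera']),f=240/np.tan(np.radians(ci['fovy'])/2),cx=ci['cx'],cy=ci['cy'],k1=ci['k1'])
def ray(z,u,v):
    K=np.array([[z['f'],0,z['cx']],[0,z['f'],z['cy']],[0,0,1.]])
    q=cv2.undistortPoints(np.array([[[u,v]]],float),K,np.array([z['k1'],0,0,0,0.]))[0,0]
    return np.array([q[0],-q[1],-1.])
def pt(name,u,v,r=1):
    z=np.load(f'pics/{name}.npz'); w=z['d'][int(v)-r:int(v)+r+1,int(u)-r:int(u)+r+1]; d=np.median(w[w>0]) if (w>0).any() else np.nan
    return (z['M']@np.append(ray(z,u,v)*d,1))[:3]
def onz(name,u,v,h):
    z=np.load(f'pics/{name}.npz'); M=z['M']; r=M[:3,:3]@ray(z,u,v); o=M[:3,3]
    return o+r*(h-o[2])/r[2]
E
python3 - <<'E'
from h import *
for n in ('scene','side','wrist'):
    save(n,n+'0')
s=observe(); print(s)
for n in ('scene','side','wrist'): print(camera_info(n))
E
```

```text
pics
{'time_s': 0.15, 'joint_positions': array([ 1.18136151e+00,  4.91423239e-01,  1.55932697e+00, -1.27217349e-05,
        1.09168766e+00, -1.05585865e-01]), 'qd': array([-0.00078589, -0.00076433, -0.00139385,  0.00066512,  0.00089221,
        0.0011054 ]), 'joint_efforts': array([ 1.37415889e-03, -6.12894058e+01, -2.58279705e+01,  6.92745997e-02,
        4.72641969e-02, -7.19466811e-05]), 'position': array([174.93589506, 599.82858985, 214.18862226]), 'tool_rot': array([ 0.22215304,  1.55948593, -0.22344817]), 'contact_force': array([-0.79442143,  0.02743001, -0.06595692]), 'ft_torque': array([ 0.01548037, -0.02967496,  0.05552747]), 'grip_width': 95.33654504558018}
{'fovy': 43.683699819832526, 'cx': 323.6790925737323, 'cy': 240.30546117959506, 'k1': -0.15074639452776387, 'world_from_camera': array([[ 5.62142413e-02, -5.68350990e-01,  8.20863638e-01,
         1.56487794e+03],
       [ 9.98175044e-01,  5.01559545e-02, -3.36297834e-02,
        -2.39879122e+01],
       [-2.20576786e-02,  8.21256070e-01,  5.70133253e-01,
         8.16016221e+02],
       [ 0.00000000e+00,  0.00000000e+00
[... 286 characters left out ...]
6.64908604e-01, -6.47930607e-01,
        -6.43662947e+02],
       [-2.44310600e-03,  6.97201170e-01,  7.16871369e-01,
         7.86957153e+02],
       [ 0.00000000e+00,  0.00000000e+00,  0.00000000e+00,
         1.00000000e+00]])}
{'fovy': 60.0458381372698, 'cx': 320.0742637372378, 'cy': 234.40727049149615, 'k1': -0.027022424348803933, 'world_from_camera': array([[ 2.81165162e-01, -9.25707778e-01, -2.53004471e-01,
         1.03740854e+02],
       [ 9.59658752e-01,  2.70912795e-01,  7.52418616e-02,
         6.20650571e+02],
       [-1.10982830e-03, -2.63953345e-01,  9.64534810e-01,
         3.83284937e+02],
       [ 0.00000000e+00,  0.00000000e+00,  0.00000000e+00,
         1.00000000e+00]])}
```

View pics/scene0.png

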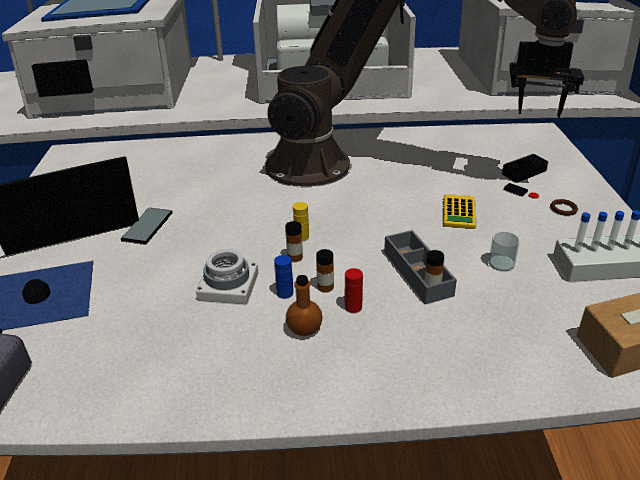

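View pics/side0.png

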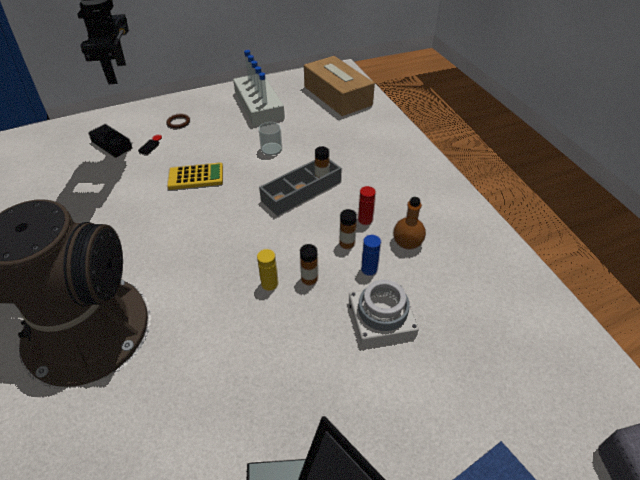

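View pics/wrist0.png

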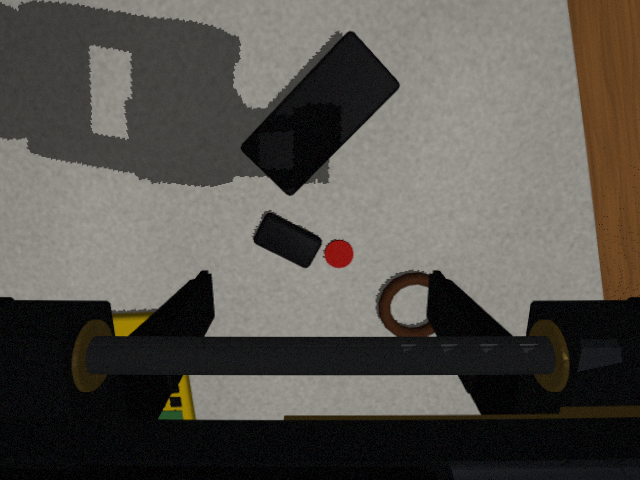

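The scene view has loose amber jars with caps near (293,228) and (325,257), the flask at (304,310), the cradle at (227,272), and the crate with the old jar at (434,265). I'll enlarge these.

```bash
python3 - <<'E'
import cv2
a=cv2.imread('pics/scene0.png'); b=cv2.imread('pics/side0.png')
cv2.imwrite('pics/c1.png',cv2.resize(a[190:350,190:390],None,fx=4,fy=3.75,interpolation=cv2.INTER_CUBIC)[:600])
cv2.imwrite('pics/c2.png',cv2.resize(a[220:310,375:475],None,fx=6,fy=6,interpolation=cv2.INTER_CUBIC))
cv2.imwrite('pics/c3.png',cv2.resize(b[140:360,240:440],None,fx=3.6,fy=2.72,interpolation=cv2.INTER_CUBIC))
E
```

```text
(no output)
```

View pics/c1.png

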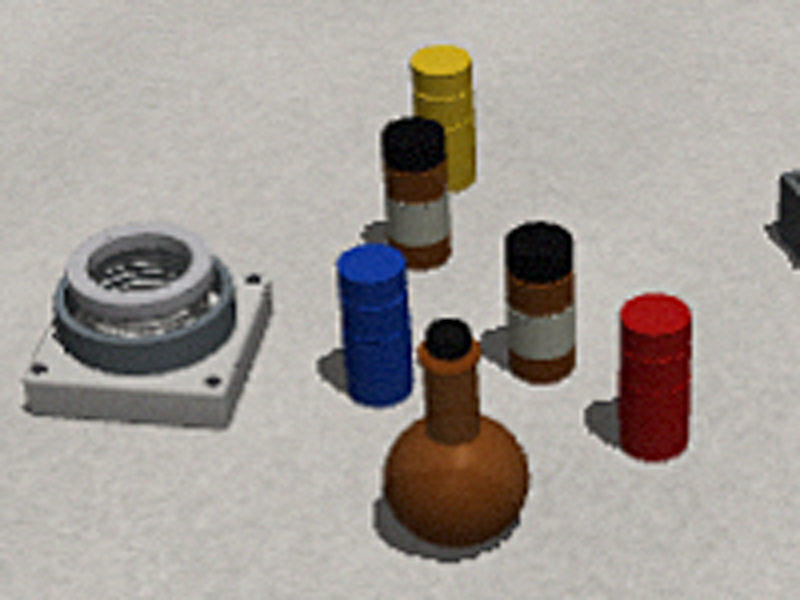

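View pics/c2.png

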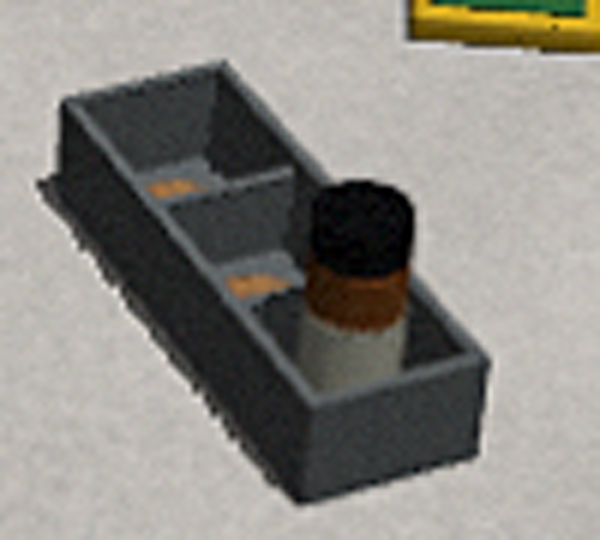

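View pics/c3.png

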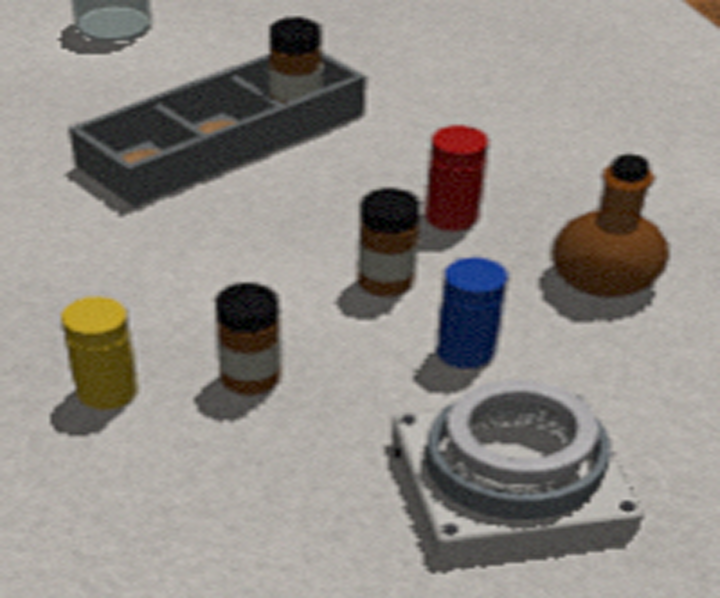

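```bash
python3 - <<'E'
from h import *
np.set_printoptions(precision=1,suppress=True)
for n,a,b,h in [('A',(293.5,225.5),(308.6,250.3),90),('B',(325,254),(348.3,215.4),90),('red',(354,273.2),(367.5,191.5),90),('blue',(283.3,259.9),(372.2,241.5),90),('yel',(300.5,206.3),(266.7,255.8),90),('flask',(302.3,279),(415,201),130),('ring',(224.8,262),(386.1,297.4),75)]:
    print(n,onz('scene0',*a,h),onz('side0',*b,h),pt('scene0',*a),pt('side0',*b))
c=[(385.3,237),(412,230.5),(456.3,279.7),(427,287.3)]
C=np.array([onz('scene0',*q,45) for q in c]); print(C,C.mean(0)); 
for i in range(4): print(np.linalg.norm(C[i]-C[i-1]))
for q in [(72,130),(123,172),(365,78),(310,55)]: print(onz('side0',240+q[0]/3.6,140+q[1]/2.72,45))
print('old',onz('scene0',375+362/6,220+205/6,95), onz('side0',240+296/3.6,140+32/2.72,95))
E
```

```text
A [456.4 -44.4  90. ] [454.9 -46.4  90. ] [454.4 -44.5  88.7] [454.6 -47.2  90.9]
B [569.2  18.8  90. ] [566.8  14.9  90. ] [567.6  18.8  88.8] [567.2  15.6  89.2]
red [638.2  72.   90. ] [637.3  69.   90. ] [638.4  71.9  90.1] [638.   70.3  88.7]
blue [582.2 -67.1  90. ] [580.5 -71.6  90. ] [579.8 -67.2  88.2] [580.7 -71.2  89.5]
yel [376.6 -27.   90. ] [374.5 -29.6  90. ] [372.2 -27.   87.3] [374.6 -29.   89.3]
flask [698.5 -29.8 130. ] [692.6 -34.8 130. ] [699.  -29.8 130.4] [692.8 -34.5 129.6]
ring [ 559.  -190.2   75. ] [ 549.9 -195.7   75. ] [ 514.9 -197.5   42.5] [ 569.2 -167.1   29.6]
[[454.  161.7  45. ]
 [433.1 226.9  45. ]
 [621.1 286.1  45. ]
 [640.  220.9  45. ]] [537.  223.9  45. ]
195.19463850215263
68.39511670218803
197.09606741421055
67.93803280945014
[431.4 222.8  45. ]
[446.1 158.   45. ]
[639.6 217.2  45. ]
[617.4 263.3  45. ]
old [596.3 242.8  95. ] [596.4 236.8  95. ]
```

```bash
cat >> h.py <<'E'
from scipy.spatial.transform import Rotation as Ro
def rel(x,y,z,jaw,rows=None):
    """target TCP with tool x down, jaw axis at world angle jaw deg (mod 180); print total shift in tool axes & rotvec"""
    s=observe(); R=Ro.from_rotvec(s['tool_rot']); best=None
    for j in (jaw,jaw+180):
        a=np.radians(j); Y=np.array([np.cos(a),np.sin(a),0]); X=np.array([0,0,-1.]); T=Ro.from_matrix(np.c_[X,Y,np.cross(X,Y)])
        d=(R.inv()*T).as_rotvec(degrees=True)
        if best is None or np.linalg.norm(d)<np.linalg.norm(best): best=d
    D=np.array([x,y,z])-s['position']; t=R.inv().apply(D)
    print('t',s['time_s'],'pos',s['position'].round(1),'dworld',D.round(1),'shift',t.round(1),'turn',best.round(2),'w',round(s['grip_width'],1),'F',s['contact_force'].round(1))
    print(' axes y',R.as_matrix()[:,1].round(3),'z',R.as_matrix()[:,2].round(3),'j6',s['joint_positions'].round(2))
E
python3 -c "
from h import *
rel(500,-20,260,90); rel(500,-20,260,0)"
```

```text
t 0.15 pos [174.9 599.8 214.2] dworld [ 325.1 -619.8   45.8] shift [ -45.4 -504.   485.6] turn [-1.626e+01 -1.000e-02  5.000e-02] w 95.3 F [-0.8  0.  -0.1]
 axes y [ 0.28   0.96  -0.001] z [ 0.96 -0.28 -0.  ] j6 [ 1.18  0.49  1.56 -0.    1.09 -0.11]
t 0.15 pos [174.9 599.8 214.2] dworld [ 325.1 -619.8   45.8] shift [ -45.4 -504.   485.6] turn [7.374e+01 3.000e-02 4.000e-02] w 95.3 F [-0.8  0.  -0.1]
 axes y [ 0.28   0.96  -0.001] z [ 0.96 -0.28 -0.  ] j6 [ 1.18  0.49  1.56 -0.    1.09 -0.11]
```

Request:
arm_command([
  [-6,-22,31,0,0,0,-0.2],
  [-6,-22,31,0,0,0,-0.2],
  [-6,-22,31,0,0,0,-0.2],
  [-6,-22,31,0,0,0,-0.2],
  [-6,-22,31,0,0,0,-0.2],
  [-6,-22,31,0,0,0,-0.2],
  [-6,-22,31,0,0,0,-0.2],
  [-4,-22,31,0,0,0,-0.2],
], newtons=15)

```text
time_s: 0.82
position: [364.6, 360.1, 261.2]
tool_rot: [0.223, 1.559, -0.222]
contact_force: [0.4, 0.7, 0.5]
grip_width: 57.4
```

Request:
arm_command([
  [0,-21,32,0,0,0,-0.2],
  [0,-21,32,0,0,0,-0.2],
  [0,-21,32,0,0,0,-0.2],
  [0,-21,32,0,0,0,-0.2],
  [0,-21,34,0,0,0,-0.2],
  [0,0,0,-5.5,0,0,-0.2],
  [0,0,0,-5.5,0,0,-0.2],
  [0,0,0,-5.3,0,0,-0.2],
])

```text
time_s: 1.48
position: [490.3, 214.6, 260.3]
tool_rot: [-0.003, 1.571, 0.003]
contact_force: [-0.7, -0.1, -0.3]
grip_width: 57.2
```

```bash
python3 -c "
from h import *
save('wrist','w1'); rel(510,-20,260,90)"
```

```text
t 1.5333 pos [490.1 214.9 260.4] dworld [  19.9 -234.9   -0.4] shift [   0.4 -235.1   17.4] turn [ 0.62 -0.03  0.01] w 56.9 F [0.2 0.3 0.3]
 axes y [-0.011  1.    -0.   ] z [ 1.     0.011 -0.001] j6 [ 0.29  0.32  1.72  0.    1.11 -1.29]
```

View pics/w1.png

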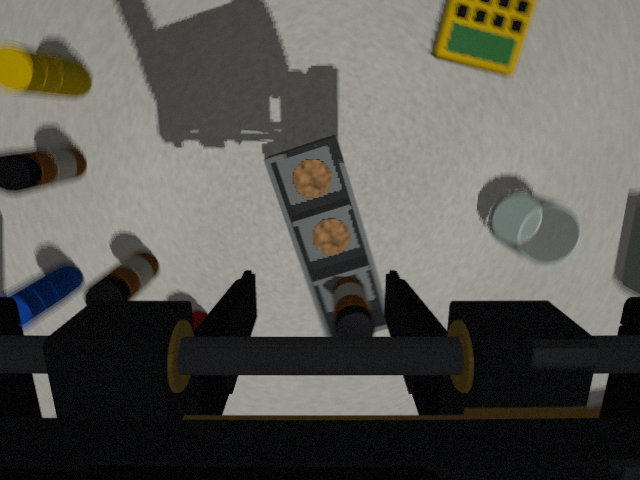

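```bash
python3 -c "
from h import *
a=cv2.imread('pics/w1.png'); cv2.imwrite('pics/c4.png',cv2.resize(a[125:345,250:400],None,fx=4,fy=2.7,interpolation=cv2.INTER_CUBIC))
np.set_printoptions(precision=1,suppress=True)
for q in [(312,178),(331,237)]: print(onz('w1',*q,5),pt('w1',*q))
"
```

```text
[472.3 206.    5. ] [472.3 206.    4.8]
[534.9 226.    5. ] [535.  226.    4.4]
```

View pics/c4.png

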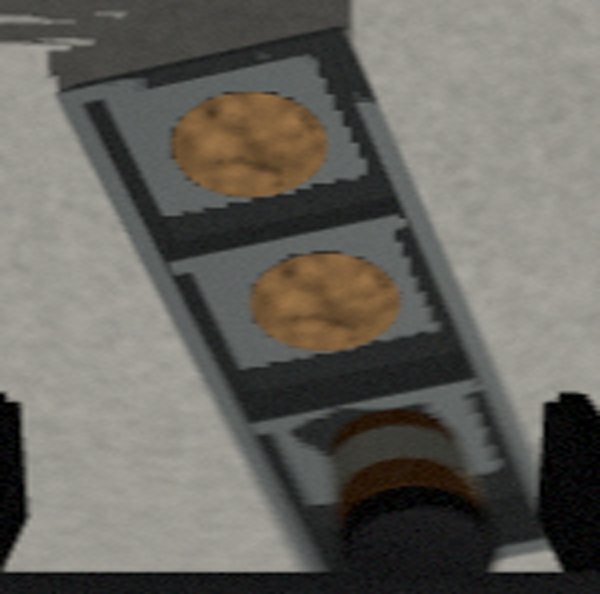

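```bash
python3 -c "
from h import *
np.set_printoptions(precision=1,suppress=True)
for x,y in [(64,92),(347,30),(180,267),(403,220),(252,424),(478,385)]:
    q=(250+x/4,125+y/2.7); print(onz('w1',*q,45),pt('w1',*q))
"
```

```text
[449.8 164.7  45. ] [449.9 164.5  43.7]
[429.1 229.2  45. ] [429.3 229.4  39.9]
[510.8 190.4  45. ] [512.6 190.   37.8]
[493.8 243.2  45. ] [495.2 243.8  37.7]
[570.1 207.5  45. ] [573.1 207.3  37.4]
[554.8 262.9  45. ] [556.8 263.7  39.3]
```

Request:
arm_command([
  [0,-39,3,0,0,0,-0.2],
  [0,-39,3,0,0,0,-0.2],
  [0,-39,3,0,0,0,-0.2],
  [0,-39,3,0,0,0,-0.2],
  [0,-39,3,0,0,0,-0.2],
  [0,-39,3,0.6,0,0,-0.2],
  [0,0,0,0,0,0,-0.2],
])

```text
time_s: 2.12
position: [508.4, -23.6, 260.5]
tool_rot: [0.012, 1.57, -0.014]
contact_force: [-0.2, 0.7, -1.2]
grip_width: 57.1
```

```bash
python3 -c "
from h import *
save('wrist','w2'); rel(455,-45,150,90)"
```

```text
t 2.1667 pos [508.1 -21.3 260.4] dworld [ -53.1  -23.7 -110.4] shift [110.4 -24.6 -52.7] turn [-0.93 -0.01  0.01] w 57.3 F [-0.3  0.9 -0.8]
 axes y [ 0.016  1.    -0.   ] z [ 1.    -0.016 -0.   ] j6 [-0.17  0.28  1.78 -0.    1.09 -1.73]
```

View pics/w2.png

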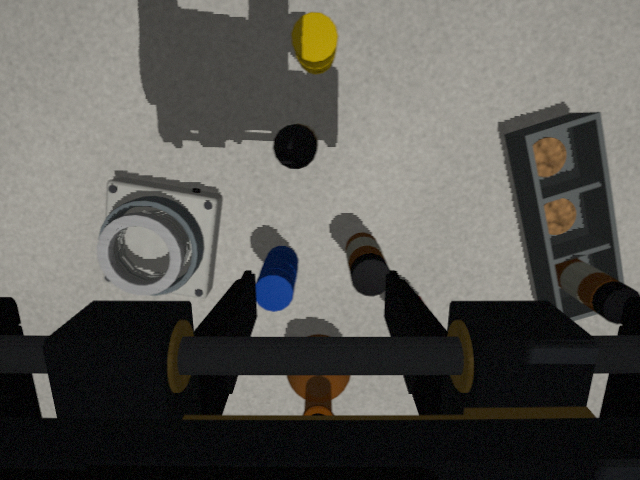

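The wrist view shows jar A's cap at (296,146), jar B's cap at (371,277), the ring centred near (142,254), and the crate at right.

```bash
python3 -c "
from h import *
a=cv2.imread('pics/w2.png'); cv2.imwrite('pics/c5.png',cv2.resize(a[165:305,85:235],None,fx=4,fy=4,interpolation=cv2.INTER_CUBIC))
np.set_printoptions(precision=1,suppress=True)
for n,q,h in [('A',(296,146),90),('B',(371,277),90),('ring',(142,254),75),('blue',(274,294),90),('yel',(315,35),90)]: print(n,onz('w2',*q,h),pt('w2',*q))
for q in [(112,178),(221,193),(213,297)]: print(onz('w2',*q,30),pt('w2',*q))
for q in [(546,157),(560,215)]: print(onz('w2',*q,5),pt('w2',*q))
"
```

```text
A [453.3 -42.4  90. ] [453.4 -42.5  89.1]
B [566.5  19.3  90. ] [566.9  19.4  89. ]
ring [ 546.8 -185.4   75. ] [ 561.4 -206.6   29. ]
blue [581.  -66.1  90. ] [581.6 -66.3  88.6]
yel [371.4 -25.5  90. ] [371.2 -25.5  89. ]
[ 483.4 -225.4   30. ] [ 487.2 -241.    -0.6]
[ 500.2 -120.4   30. ] [ 505.4 -128.2   -1.6]
[ 609.4 -137.7   30. ] [ 623.2 -146.8   -1.5]
[472.9 206.2   5. ] [473.  206.3   4.8]
[533.7 228.6   5. ] [533.7 228.7   4.8]
```

View pics/c5.png

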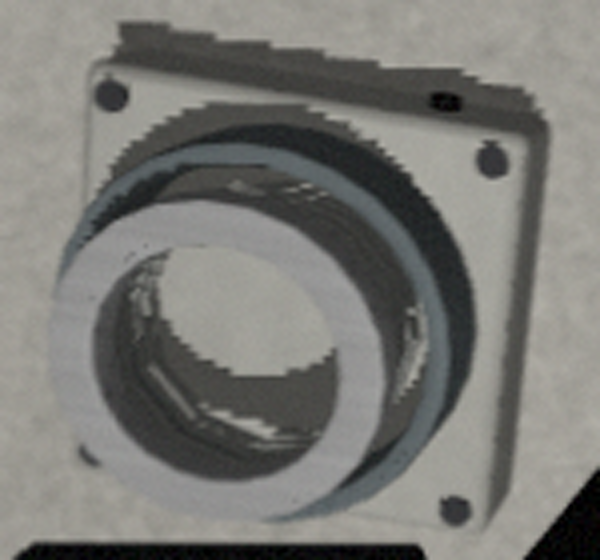

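```bash
python3 -c "
from h import *
np.set_printoptions(precision=1,suppress=True)
print(onz('w2',139.2,255.5,75),onz('w2',155.9,240.5,30))
rel(454,-43.5,47,90)"
```

```text
[ 548.2 -188.2   75. ] [ 547.1 -190.1   30. ]
t 2.1667 pos [508.1 -21.3 260.4] dworld [ -54.1  -22.2 -213.4] shift [213.4 -23.1 -53.7] turn [-0.9 -0.   0. ] w 57.3 F [-0.3  0.9 -0.8]
 axes y [ 0.  1. -0.] z [ 1. -0. -0.] j6 [-0.2  0.3  1.8 -0.   1.1 -1.7]
```

Request:
arm_command([
  [20,-8,-18,-0.9,0,0,-0.2],
  [30,-8,-18,0,0,0,-0.2],
  [35,-7,-17.7,0,0,0,-0.2],
  [35,0,0,0,0,0,-0.2],
  [35,0,0,0,0,0,-0.2],
  [20,0,0,0,0,0,-0.2],
  [0,0,0,0,0,0,-0.2],
])

```text
time_s: 2.75
position: [452.7, -40.3, 82.5]
tool_rot: [-0.003, 1.577, 0.005]
contact_force: [0.3, -0.3, 0.1]
grip_width: 56.8
```

```bash
python3 -c "
from h import *
save('wrist','w3'); rel(454,-43.5,47,90)"
```

```text
t 2.8 pos [453.6 -40.6  84.5] dworld [  0.4  -2.9 -37.5] shift [37.5 -3.   0.5] turn [ 0.33 -0.21 -0.06] w 56.9 F [-0.  -0.6  0.8]
 axes y [-0.006  1.     0.001] z [ 1.     0.006 -0.004] j6 [-0.23  0.46  2.1   0.    0.59 -1.81]
```

View pics/w3.png

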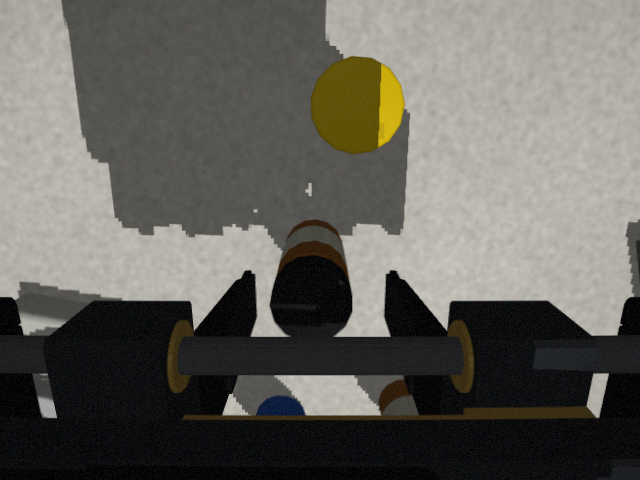

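Request:
arm_command([
  [18,-3,0.5,0,0,0,-0.2],
  [19.5,0,0,0,0,0,-0.2],
  [0,0,0,0,0,0,-0.2],
  [0,0,0,0,0,0,1],
  [0,0,0,0,0,0,1],
  [0,0,0,0,0,0,1],
  [0,0,0,0,0,0,1],
  [0,0,0,0,0,0,1],
], newtons=15)

```text
time_s: 3.47
position: [455.4, -44.6, 49.2]
tool_rot: [-0.005, 1.569, 0.004]
contact_force: [-0.8, 1.0, 10.2]
grip_width: 35.9
```

```bash
python3 -c "
from h import *
rel(472.5,206,190,107.8)"
```

```text
t 3.4667 pos [455.4 -44.6  49.2] dworld [ 17.1 250.6 140.8] shift [-140.9  250.4   18.8] turn [-17.46   0.1    0.03] w 35.9 F [-0.8  1.  10.2]
 axes y [-0.006  1.    -0.   ] z [1.    0.006 0.002] j6 [-0.24  0.53  2.12  0.    0.49 -1.82]
```

Request:
arm_command([
  [0,0,0,0,0,0,1],
  [0,0,0,0,0,0,1],
])

```text
time_s: 3.63
position: [455.5, -44.6, 49.2]
tool_rot: [-0.005, 1.569, 0.004]
contact_force: [-0.7, 1.9, 9.2]
grip_width: 35.5
```

```bash
python3 -c "
from h import *
s=observe();print(s['contact_force'],s['position'],s['ft_torque'],s['joint_efforts'])
save('wrist','w4');save('side','s4')"
```

```text
[-0.71612332  1.87945301  9.18494774] [455.45896182 -44.55607876  49.17873503] [ 0.25920031  0.08210237 -0.00303598] [-7.05322176e-01 -4.53258848e+01 -1.07712954e+01 -1.84266558e-01
 -1.86319258e-01  5.28143501e-03]
```

View pics/w4.png

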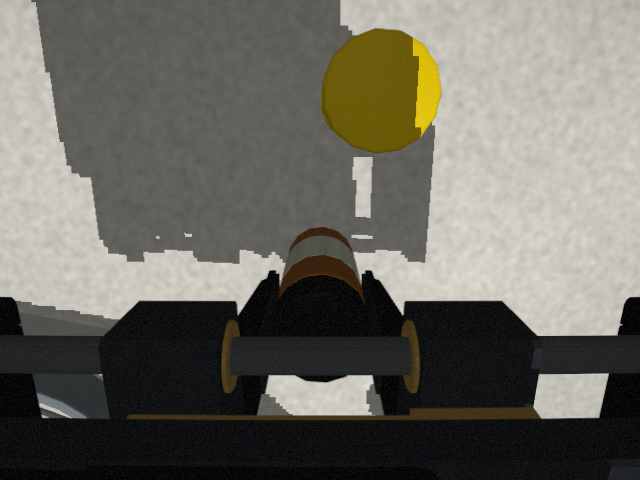

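View pics/s4.png

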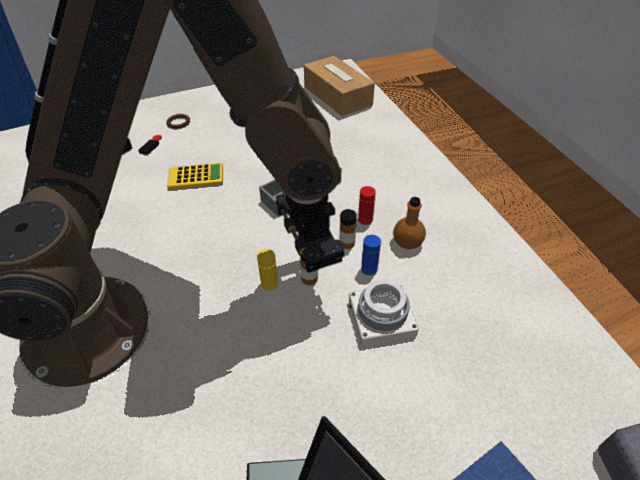

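Request:
arm_command([
  [-12,0,0,0,0,0,1],
  [-35,0,0,-3.5,0,0,1],
  [-35,0,0,-7,0,0,1],
  [-35,0,0,-7,0,0,1],
  [-20,0,0,0,0,0,1],
])

```text
time_s: 4.15
position: [455.4, -44.6, 188.9]
tool_rot: [-0.252, 1.553, 0.249]
contact_force: [-0.2, 0.0, -1.0]
grip_width: 35.6
```

```bash
python3 -c "
from h import *
rel(472.5,206,190,107.8)"
```

```text
t 4.15 pos [455.4 -44.6 188.9] dworld [ 17.1 250.6   1.1] shift [ -1.3 232.6  94.9] turn [0.49 0.19 0.11] w 35.6 F [-0.2  0.  -1. ]
 axes y [-0.314  0.949 -0.002] z [0.949 0.314 0.003] j6 [-0.24  0.29  1.99  0.    0.86 -2.13]
```

Request:
arm_command([
  [0,33,13.6,0,0,0,1],
  [0,34,14,0,0,0,1],
  [0,34,14,0,0,0,1],
  [0,34,14,0,0,0,1],
  [0,34,14,0,0,0,1],
  [0,34,14,0,0,0,1],
  [0,29.6,11.3,0.5,0,0,1],
  [0,0,0,0,0,0,1],
])

```text
time_s: 4.82
position: [473.9, 210.2, 185.5]
tool_rot: [-0.239, 1.556, 0.24]
contact_force: [-0.2, 0.1, 0.2]
grip_width: 35.9
```

```bash
python3 -c "
from h import *
save('wrist','w5');rel(472.5,206,58,107.8)"
```

```text
t 4.8667 pos [473.6 208.2 185.3] dworld [  -1.1   -2.2 -127.3] shift [127.3  -1.8  -1.7] turn [-0.26  0.02 -0.01] w 35.9 F [-0.2 -0.7 -1.4]
 axes y [-0.301  0.954  0.   ] z [0.954 0.301 0.   ] j6 [ 0.29  0.37  1.86  0.    0.91 -1.59]
```

View pics/w5.png

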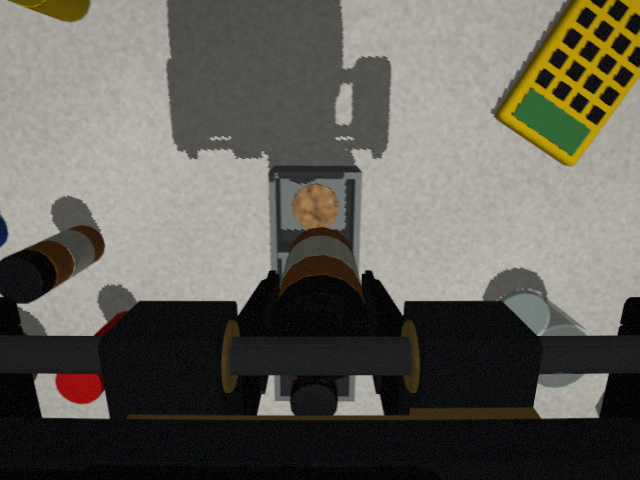

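Request:
arm_command([
  [20,-1.8,-1.2,0,0,0,1],
  [32,0,0,0,0,0,1],
  [32,0,0,0,0,0,1],
  [25,0,0,0,0,0,1],
  [14,0,0,0,0,0,1],
  [0,0,0,0,0,0,1],
  [0,0,0,0,0,0,1],
])

```text
time_s: 5.45
position: [473.3, 203.1, 62.2]
tool_rot: [-0.237, 1.559, 0.237]
contact_force: [-0.7, -0.4, 0.4]
grip_width: 36.1
```

```bash
python3 -c "
from h import *
rel(472.5,206,54,107.8);save('scene','sc6')
a=cv2.imread('pics/sc6.png');cv2.imwrite('pics/c6.png',cv2.resize(a[200:320,340:500],None,fx=5,fy=5))"
```

```text
t 5.45 pos [473.3 203.1  62.2] dworld [-0.8  2.9 -8.2] shift [8.2 3.  0.1] turn [-0.5  -0.07 -0.  ] w 36.1 F [-0.7 -0.4  0.4]
 axes y [-0.297  0.955  0.   ] z [ 0.955  0.297 -0.001] j6 [ 0.28  0.56  1.97 -0.    0.61 -1.6 ]
```

View pics/c6.png

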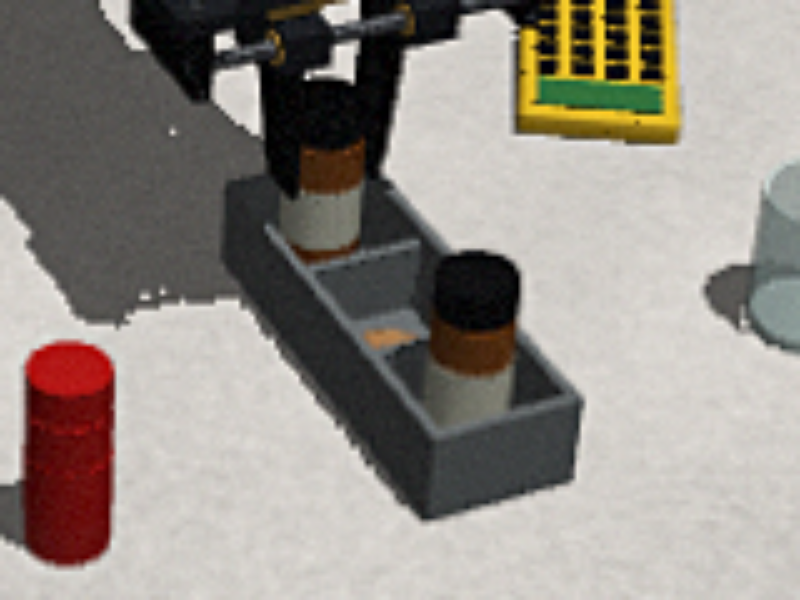

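The jar stands inside the end cell, about 8 mm above the floor, so I'll lower it gently.

Request:
arm_command([
  [3,2,0,0,0,0,1],
  [2,0,0,0,0,0,1],
  [2,0,0,0,0,0,1],
  [0,0,0,0,0,0,1],
])

```text
time_s: 5.83
position: [472.8, 205.8, 55.3]
tool_rot: [-0.238, 1.557, 0.238]
contact_force: [-0.6, -0.5, -0.7]
grip_width: 35.8
```

Request:
arm_command([
  [1,0,0,0,0,0,1],
  [0.5,0,0,0,0,0,1],
  [0.5,0,0,0,0,0,1],
])

```text
time_s: 6.08
position: [473.0, 206.0, 54.1]
tool_rot: [-0.237, 1.557, 0.238]
contact_force: [-3.5, 0.7, 20.0]
grip_width: 35.9
```

Request:
arm_command([
  [-0.5,0,0,0,0,0,0.15],
  [0,0,0,0,0,0,0],
  [0,0,0,0,0,0,-0.2],
  [0,0,0,0,0,0,-0.2],
  [-15,0,0,0,0,0,-0.2],
  [-35,0,0,0,0,0,-0.2],
  [-35,0,0,0,0,0,-0.2],
  [-35,0,0,0,0,0,-0.2],
])

```text
time_s: 6.75
position: [472.4, 205.6, 174.8]
tool_rot: [-0.238, 1.559, 0.237]
contact_force: [-0.1, 0.2, 0.3]
grip_width: 57.0
```

```bash
python3 -c "
from h import *
save('wrist','w7');rel(567,18,190,107.8)"
```

```text
t 6.8 pos [474.7 206.4 181.1] dworld [  92.3 -188.4    8.9] shift [  -8.7 -207.4   32. ] turn [-0.45  0.44  0.01] w 57.2 F [0.9 1.2 5.9]
 axes y [-0.298  0.954 -0.   ] z [0.954 0.298 0.008] j6 [ 0.28  0.38  1.86  0.    0.89 -1.59]
```

View pics/w7.png

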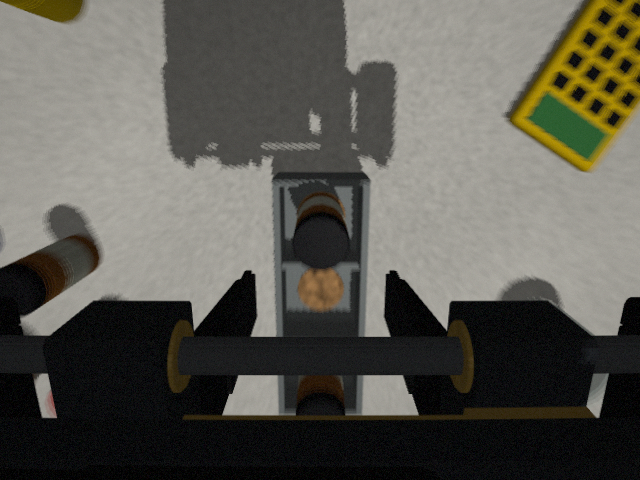

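Request:
arm_command([
  [-3,-30,4.6,-0.2,0.4,0,-0.2],
  [0,-35,5.4,0,0,0,-0.2],
  [0,-35,5.4,0,0,0,-0.2],
  [0,-36,5.4,0,0,0,-0.2],
  [0,-36,5.4,0,0,0,-0.2],
  [0,-35.4,5.8,0,0,0,-0.2],
  [20,0,0,0,0,0,-0.2],
  [20,0,0,0,0,0,-0.2],
])

```text
time_s: 7.47
position: [566.5, 15.5, 136.1]
tool_rot: [-0.239, 1.562, 0.237]
contact_force: [0.2, -0.1, -1.3]
grip_width: 56.9
```

```bash
python3 -c "
from h import *
save('wrist','w8');rel(567,18,47,107.8)"
```

```text
t 7.5167 pos [564.2  16.5 132. ] dworld [  2.8   1.5 -85. ] shift [85.   0.5  4.1] turn [-0.38 -0.63 -0.1 ] w 57.2 F [-1.5 -1.5 -3.2]
 axes y [-0.299  0.954  0.002] z [ 0.954  0.299 -0.011] j6 [-0.09  0.51  1.79 -0.    0.85 -1.96]
```

View pics/w8.png

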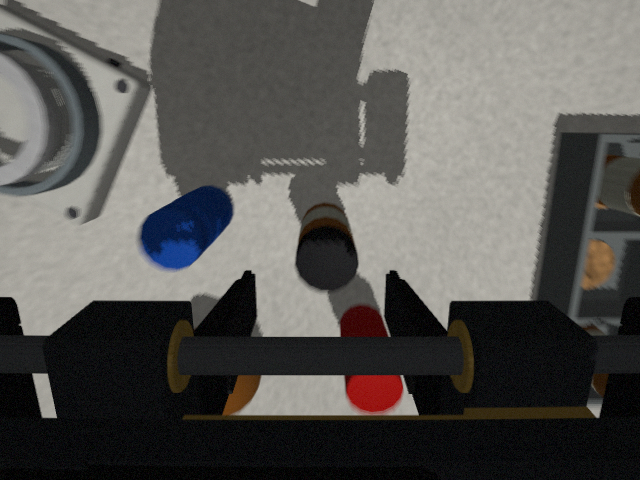

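```bash
python3 -c "
from h import *
print(onz('w8',327,260,90));rel(567,18.5,47,107.8)"
```

```text
[564.42278919  18.42625285  90.        ]
t 7.5167 pos [564.2  16.5 132. ] dworld [  2.8   2.  -85. ] shift [85.   1.   4.2] turn [-0.38 -0.63 -0.1 ] w 57.2 F [-1.5 -1.5 -3.2]
 axes y [-0.299  0.954  0.002] z [ 0.954  0.299 -0.011] j6 [-0.09  0.51  1.79 -0.    0.85 -1.96]
```

Request:
arm_command([
  [0,0,0,0,0,0,-0.2],
  [25,0.5,1,0,-0.3,0,-0.2],
  [30,0,1,0,0,0,-0.2],
])

```text
time_s: 7.77
position: [568.5, 18.9, 83.4]
tool_rot: [-0.242, 1.554, 0.24]
contact_force: [1.2, 0.2, 0.0]
grip_width: 57.0
```

```bash
python3 -c "
from h import *
rel(567,18.5,47,107.8)"
```

```text
t 7.7667 pos [568.5  18.9  83.4] dworld [ -1.5  -0.4 -36.4] shift [36.4  0.2 -1.7] turn [-0.22  0.2   0.11] w 57.0 F [1.2 0.2 0. ]
 axes y [-0.302  0.953 -0.002] z [0.953 0.302 0.003] j6 [-0.08  0.58  1.83 -0.    0.73 -1.96]
```

Request:
arm_command([
  [17,0,-1.5,0,0,0,-0.2],
  [17,0,0,0,0,0,-0.2],
  [0,0,0,0,0,0,-0.2],
  [0,0,0,0,0,0,1],
  [0,0,0,0,0,0,1],
  [0,0,0,0,0,0,1],
  [0,0,0,0,0,0,1],
  [0,0,0,0,0,0,1],
], newtons=15)

```text
time_s: 8.43
position: [566.1, 18.1, 48.6]
tool_rot: [-0.241, 1.557, 0.24]
contact_force: [-1.0, 1.8, 8.2]
grip_width: 35.9
```

Request:
arm_command([
  [-12,0,0,0,0,0,1],
  [-35,0,0,0,0,0,1],
  [-35,0,0,0,0,0,1],
  [-35,0,0,0,0,0,1],
  [-20,0,0,0,0,0,1],
])

```text
time_s: 8.85
position: [566.4, 18.1, 188.5]
tool_rot: [-0.241, 1.555, 0.239]
contact_force: [-0.3, 0.1, -1.5]
grip_width: 35.8
```

```bash
python3 -c "
from h import *
rel(535,226,187,107.8)"
```

```text
t 8.85 pos [566.4  18.1 188.5] dworld [-31.4 207.9  -1.5] shift [  1.2 207.7  32.8] turn [-0.26  0.12  0.08] w 35.8 F [-0.3  0.1 -1.5]
 axes y [-0.301  0.953 -0.001] z [0.953 0.301 0.002] j6 [-0.08  0.44  1.74 -0.    0.97 -1.96]
```

Request:
arm_command([
  [0,30,4.8,0,0,0,1],
  [0,36,5.6,0,0,0,1],
  [0,36,5.6,0,0,0,1],
  [0,36,5.6,0,0,0,1],
  [0,36,5.6,0,0,0,1],
  [0,33,5,0,0,0,1],
  [0,0,0,0,0,0,1],
  [0,0,0,0,0,0,1],
])

```text
time_s: 9.52
position: [533.4, 226.7, 184.6]
tool_rot: [-0.243, 1.559, 0.242]
contact_force: [-0.5, -0.0, -1.4]
grip_width: 36.2
```

```bash
python3 -c "
from h import *
save('wrist','w9');rel(535,226.5,60,107.8)"
```

```text
t 9.5667 pos [533.7 225.5 184.5] dworld [   1.3    1.  -124.5] shift [124.5   0.5   1.8] turn [-0.17 -0.1   0.01] w 35.8 F [ 0.3 -0.9 -1.1]
 axes y [-0.303  0.953 -0.   ] z [ 0.953  0.303 -0.002] j6 [ 0.29  0.46  1.71 -0.    0.98 -1.59]
```

View pics/w9.png

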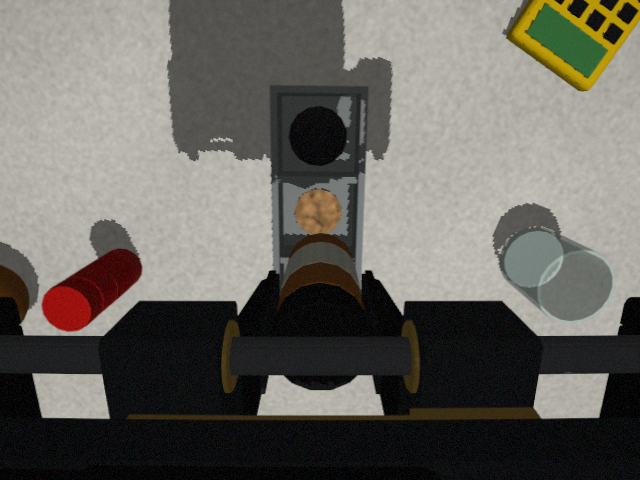

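Request:
arm_command([
  [20,0.5,1.3,0,0,0,1],
  [32,0,0,0,0,0,1],
  [32,0,0,0,0,0,1],
  [25,0,0,0,0,0,1],
  [13,0,0,0,0,0,1],
  [0,0,0,0,0,0,1],
  [2,0,0,0,0,0,1],
  [0,0,0,0,0,0,1],
])

```text
time_s: 10.23
position: [535.6, 225.4, 61.2]
tool_rot: [-0.24, 1.558, 0.239]
contact_force: [0.2, -0.7, -0.4]
grip_width: 35.6
```

Request:
arm_command([
  [3,0,0,0,0,0,1],
  [2,0,0,0,0,0,1],
  [1,0,0,0,0,0,1],
  [0,0,0,0,0,0,1],
])

```text
time_s: 10.57
position: [535.0, 226.1, 54.6]
tool_rot: [-0.24, 1.559, 0.24]
contact_force: [0.5, -0.5, -1.7]
grip_width: 35.7
```

Request:
arm_command([
  [0.7,0,0,0,0,0,1],
  [0.5,0,0,0,0,0,1],
  [0,0,0,0,0,0,1],
])

```text
time_s: 10.82
position: [535.0, 226.2, 53.7]
tool_rot: [-0.24, 1.558, 0.24]
contact_force: [-0.1, 1.2, 4.0]
grip_width: 35.7
```

Contact; release.

Request:
arm_command([
  [0,0,0,0,0,0,0.15],
  [0,0,0,0,0,0,0],
  [0,0,0,0,0,0,-0.2],
  [0,0,0,0,0,0,-0.2],
  [-15,0,0,0,0,0,-0.2],
  [-35,0,0,0,0,0,-0.2],
  [-35,0,0,0,0,0,-0.2],
  [-35,0,0,0,0,0,-0.2],
])

```text
time_s: 11.48
position: [534.8, 226.0, 174.3]
tool_rot: [-0.241, 1.56, 0.24]
contact_force: [0.6, 0.1, 0.4]
grip_width: 56.9
```

Request:
arm_command([
  [-30,0,0,0,0,0,-0.2],
  [-10,0,0,0,0,0,-0.2],
])

```text
time_s: 11.65
position: [536.3, 226.5, 217.7]
tool_rot: [-0.24, 1.553, 0.241]
contact_force: [0.4, 0.6, 0.2]
grip_width: 57.1
```

```bash
python3 -c "
from h import *
save('side','s10');rel(620,-80,220,107.8)
a=cv2.imread('pics/s10.png');cv2.imwrite('pics/c10.png',cv2.resize(a[120:320,240:440],None,fx=3,fy=3))"
```

```text
t 11.7 pos [536.4 226.5 217.4] dworld [  83.6 -306.5    2.6] shift [  -2.6 -317.4  -12.6] turn [-0.26  0.26  0.  ] w 57.2 F [0.8 1.2 0.8]
 axes y [-0.301  0.953 -0.   ] z [0.953 0.301 0.005] j6 [ 0.29  0.43  1.67  0.    1.05 -1.59]
```

View pics/c10.png

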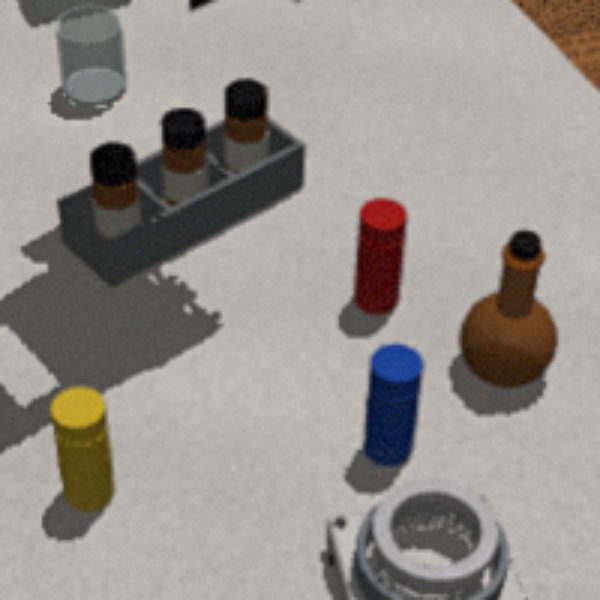

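Request:
arm_command([
  [-10,-35,0,0,0,0,-0.2],
  [-10,-38,0,0,0,0,-0.2],
  [-10,-38,0,0,0,0,-0.2],
  [-10,-38,0,0,0,0,-0.2],
  [-3,-38,0,0,0,0,-0.2],
  [0,-39,0,0,0,0,-0.2],
  [0,-39,0,0,0,0,-0.2],
  [0,-39,0,0,0,0,-0.2],
])

```text
time_s: 12.37
position: [626.8, -65.7, 254.4]
tool_rot: [-0.24, 1.561, 0.241]
contact_force: [0.4, 0.5, 0.0]
grip_width: 57.2
```

Request:
arm_command([
  [0,-38,0,3,0,0,-0.2],
  [0,0,0,7,0,0,-0.2],
  [0,0,0,7,0,0,-0.2],
  [0,0,0,0.5,0,0,-0.2],
  [0,0,0,0,0,0,-0.2],
  [0,0,0,0,0,0,-0.2],
])

```text
time_s: 12.87
position: [638.1, -99.6, 255.3]
tool_rot: [-0.004, 1.573, 0.004]
contact_force: [-0.6, 0.3, -0.2]
grip_width: 56.8
```

```bash
python3 -c "
from h import *
save('wrist','w11');rel(697,-31,220,90)"
```

```text
t 12.9167 pos [638.2 -99.5 255.6] dworld [ 58.8  68.5 -35.6] shift [35.5 68.3 59.2] turn [ 0.27 -0.13  0.02] w 57.1 F [-0.9  0.   0.1]
 axes y [-0.005  1.    -0.   ] z [ 1.     0.005 -0.002] j6 [-0.26  0.49  1.45 -0.    1.21 -1.83]
```

View pics/w11.png

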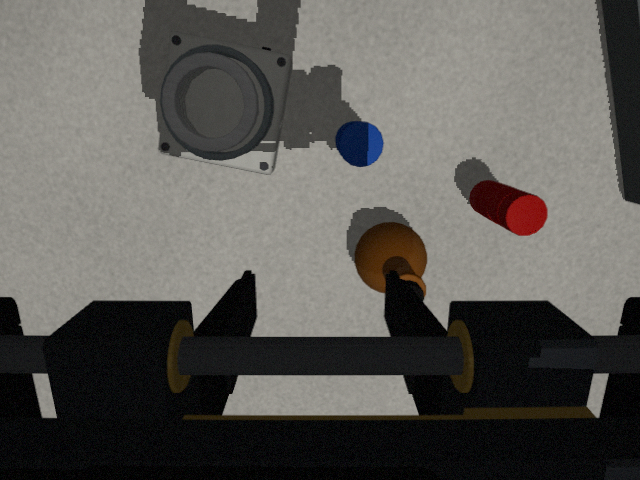

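```bash
python3 -c "
from h import *
a=cv2.imread('pics/w11.png')
c=np.hstack([cv2.resize(a[20:190,140:310],(400,400),interpolation=cv2.INTER_CUBIC),cv2.resize(a[200:320,340:460],(400,400),interpolation=cv2.INTER_CUBIC)]);c=cv2.convertScaleAbs(c,alpha=1.6);cv2.imwrite('pics/c11.png',c)"
```

```text
(no output)
```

View pics/c11.png

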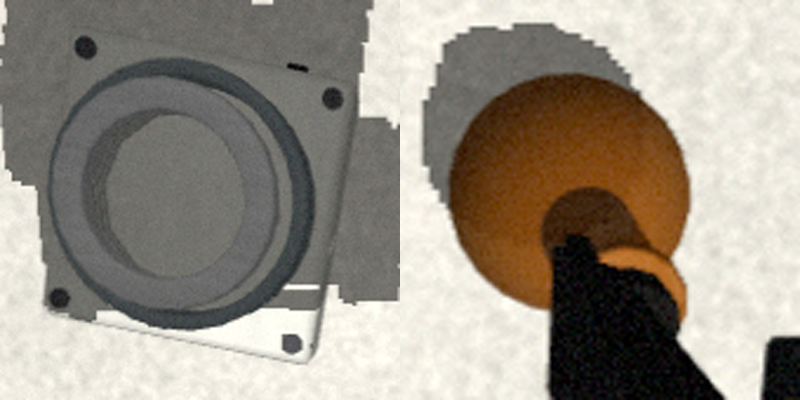

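```bash
python3 -c "
from h import *
np.set_printoptions(precision=1,suppress=True)
print(onz('w11',209.7,101.6,75),pt('w11',140+250/2.353,20+250/2.353),onz('w11',221.7,103.4,30),onz('w11',391,257.2,32))
print(onz('w11',360,144,90))"
```

```text
[ 548.5 -189.2   75. ] [ 567.8 -160.7   73.7] [ 548.  -189.8   30. ] [693.9 -29.1  32. ]
[580.9 -68.6  90. ]
```

Request:
arm_command([
  [10,17,14,0,0,0,-0.2],
  [20,17,14,0,0,0,-0.2],
  [20,17,14,0,0,0,-0.2],
  [15,17,14,0,0,0,-0.2],
  [10,0,0,0,0,0,-0.2],
  [0,0,0,0,0,0,-0.2],
])

```text
time_s: 13.42
position: [693.3, -30.7, 178.3]
tool_rot: [-0.004, 1.576, 0.004]
contact_force: [-0.3, -0.4, -0.4]
grip_width: 56.8
```

```bash
python3 -c "
from h import *
save('wrist','w12');rel(694.5,-30.5,76,90)"
```

```text
t 13.4667 pos [693.5 -31.6 179.9] dworld [   1.     1.1 -103.9] shift [103.9   1.1   1.4] turn [ 0.19 -0.22  0.02] w 57.3 F [ 0.2  0.2 -0. ]
 axes y [-0.003  1.    -0.   ] z [ 1.     0.003 -0.004] j6 [-0.14  0.62  1.41 -0.    1.11 -1.71]
```

View pics/w12.png

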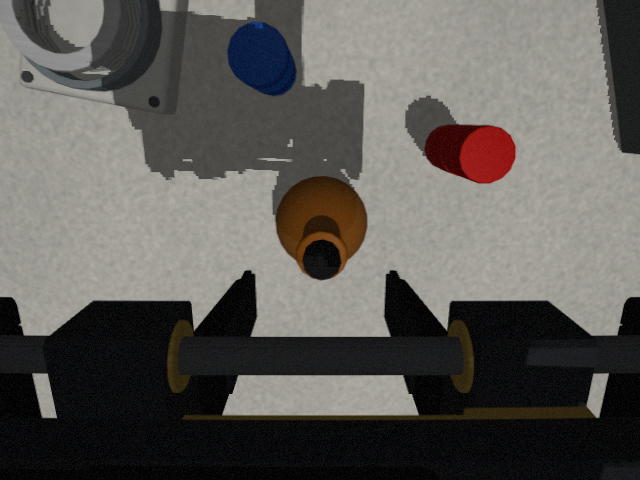

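```bash
python3 -c "
from h import *
np.set_printoptions(precision=1,suppress=True)
print(onz('w12',322,259,130),pt('w12',322,259),onz('w12',321,222,32))"
```

```text
[692.4 -30.  130. ] [692.8 -30.  128.8] [694.6 -30.3  32. ]
```

Request:
arm_command([
  [20,1,0.3,0,0,0,-0.2],
  [30,0,0,0,0,0,-0.2],
  [30,0,0,0,0,0,-0.2],
  [22,0,0,0,0,0,-0.2],
  [0,0,0,0,0,0,-0.2],
  [0,0,0,0,0,0,-0.2],
])

```text
time_s: 13.97
position: [694.2, -31.8, 79.8]
tool_rot: [-0.001, 1.573, 0.0]
contact_force: [0.8, 0.5, 0.3]
grip_width: 56.9
```

```bash
python3 -c "
from h import *
rel(693.5,-30.3,77,90)"
```

```text
t 13.9667 pos [694.2 -31.8  79.8] dworld [-0.7  1.5 -2.8] shift [ 2.8  1.5 -0.6] turn [ 0.04 -0.11  0.03] w 56.9 F [0.8 0.5 0.3]
 axes y [-0.001  1.    -0.   ] z [ 1.     0.001 -0.002] j6 [-0.14  0.73  1.49 -0.    0.92 -1.71]
```

Request:
arm_command([
  [2,1.5,0,0,0,0,0],
  [0,0,0,0,0,0,0.3],
  [0,0,0,0,0,0,1],
  [0,0,0,0,0,0,1],
  [0,0,0,0,0,0,1],
  [0,0,0,0,0,0,1],
  [0,0,0,0,0,0,1],
  [0,0,0,0,0,0,1],
], newtons=30)

```text
time_s: 14.63
position: [694.7, -29.6, 77.9]
tool_rot: [-0.001, 1.571, 0.0]
contact_force: [-0.7, -0.5, 6.0]
grip_width: 29.8
```

```bash
python3 -c "
from h import *
rel(548.3,-189.3,200,90)"
```

```text
t 14.6333 pos [694.7 -29.6  77.9] dworld [-146.4 -159.7  122.1] shift [-121.9 -159.7 -146.6] turn [ 0.04 -0.01  0.04] w 29.8 F [-0.7 -0.5  6. ]
 axes y [-0.001  1.    -0.001] z [ 1.     0.001 -0.   ] j6 [-0.14  0.73  1.49 -0.    0.92 -1.71]
```

Request:
arm_command([
  [0,0,0,0,0,0,1],
  [0,0,0,0,0,0,1],
  [0,0,0,0,0,0,1],
])

```text
time_s: 14.88
position: [694.7, -29.6, 77.9]
tool_rot: [-0.001, 1.571, 0.0]
contact_force: [-0.4, -0.7, 6.0]
grip_width: 29.9
```

```bash
python3 -c "
from h import *
rel(548.3,-189.3,200,90);save('wrist','w13');save('scene','sc13')
a=cv2.imread('pics/w13.png');b=cv2.imread('pics/sc13.png')
c=np.hstack([cv2.resize(a[200:400,220:420],(400,400),interpolation=cv2.INTER_CUBIC),cv2.resize(b[230:350,240:360],(400,400),interpolation=cv2.INTER_CUBIC)]);cv2.imwrite('pics/c13.png',cv2.convertScaleAbs(c,alpha=1.4,beta=20))"
```

```text
t 14.8833 pos [694.7 -29.6  77.9] dworld [-146.4 -159.7  122.1] shift [-122.  -159.7 -146.6] turn [ 0.04 -0.01  0.03] w 29.9 F [-0.4 -0.7  6. ]
 axes y [-0.001  1.    -0.001] z [ 1.     0.001 -0.   ] j6 [-0.14  0.73  1.49 -0.    0.92 -1.71]
```

View pics/c13.png

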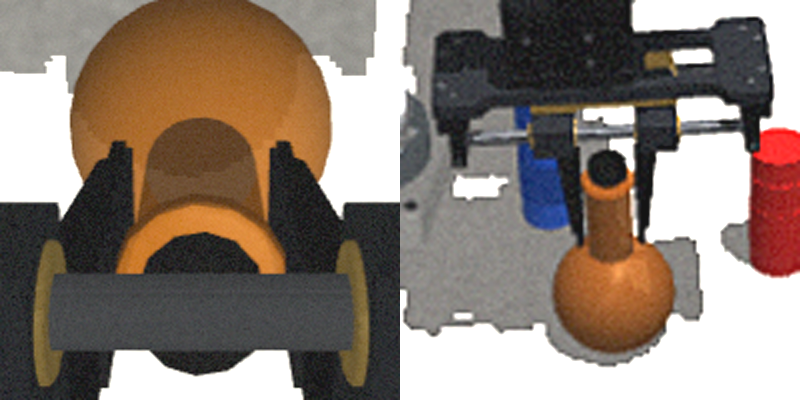

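The grip width of 29.9 mm and the picture suggest that the fingers touch the lip rather than the neck. I'll reopen, go 4 mm lower and regrip.

Request:
arm_command([
  [0,0,0,0,0,0,0.2],
  [0,0,0,0,0,0,0.1],
  [2,0,-0.7,0,0,0,0.1],
  [2,0,0,0,0,0,0.1],
  [0,0,0,0,0,0,0.1],
  [0,0,0,0,0,0,0.1],
])

```text
time_s: 15.48
position: [693.4, -29.5, 72.6]
tool_rot: [-0.001, 1.573, 0.0]
contact_force: [-0.2, -0.0, 0.9]
grip_width: 42.5
```

```bash
python3 -c "
from h import *
rel(693.5,-30.3,75,90);save('wrist','w14')
a=cv2.imread('pics/w14.png')
cv2.imwrite('pics/c14.png',cv2.convertScaleAbs(cv2.resize(a[200:400,200:440],None,fx=3,fy=3,interpolation=cv2.INTER_CUBIC),alpha=1.4,beta=20))
np.set_printoptions(precision=1,suppress=True)
"
```

```text
t 15.4833 pos [693.4 -29.5  72.6] dworld [ 0.1 -0.8  2.4] shift [-2.4 -0.8  0.1] turn [ 0.04 -0.13  0.02] w 42.5 F [-0.2 -0.   0.9]
 axes y [-0.001  1.    -0.   ] z [ 1.     0.001 -0.002] j6 [-0.14  0.74  1.5  -0.    0.91 -1.71]
```

View pics/c14.png

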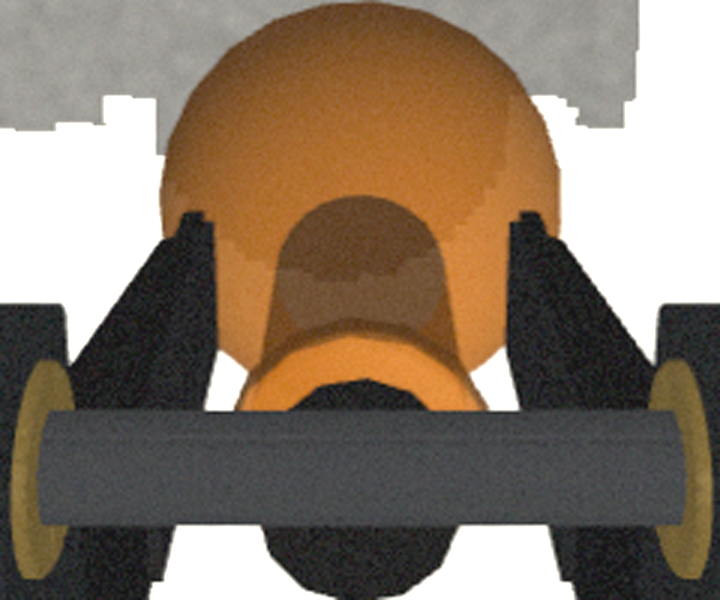

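Request:
arm_command([
  [0,0,0,0,0,0,0.3],
  [0,0,0,0,0,0,1],
  [0,0,0,0,0,0,1],
  [0,0,0,0,0,0,1],
  [0,0,0,0,0,0,1],
  [0,0,0,0,0,0,1],
], newtons=25)

```text
time_s: 16.03
position: [693.6, -29.5, 73.1]
tool_rot: [-0.001, 1.572, 0.0]
contact_force: [-0.3, 0.6, 0.7]
grip_width: 29.8
```

```bash
python3 -c "
from h import *
save('wrist','w15');save('scene','sc15')
a=cv2.imread('pics/w15.png');b=cv2.imread('pics/sc15.png')
c=np.hstack([cv2.resize(a[240:360,260:380],(400,400),interpolation=cv2.INTER_CUBIC),cv2.resize(b[255:325,270:340],(400,400),interpolation=cv2.INTER_CUBIC)]);cv2.imwrite('pics/c15.png',cv2.convertScaleAbs(c,alpha=1.8,beta=30))"
```

```text
(no output)
```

View pics/c15.png

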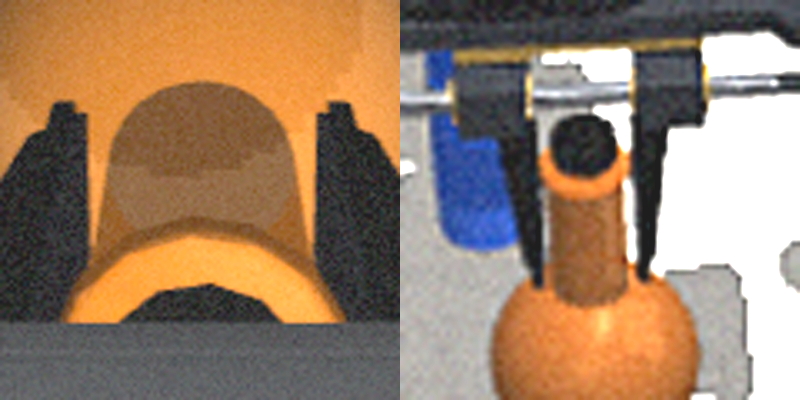

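The fingers bear on the lip: it is wider than the neck, and the fingers are flat all the way up. That still gives a symmetric hold, so I'll test it with a small lift.

Request:
arm_command([
  [-5,0,0,0,0,0,1],
  [-10,0,0,0,0,0,1],
  [-10,0,0,0,0,0,1],
  [0,0,0,0,0,0,1],
  [0,0,0,0,0,0,1],
], newtons=28)

```text
time_s: 16.55
position: [694.0, -29.5, 99.2]
tool_rot: [-0.001, 1.571, 0.0]
contact_force: [-0.3, -0.4, -1.7]
grip_width: 30.0
```

```bash
python3 -c "
from h import *
save('scene','sc16');save('wrist','w16');rel(548.3,-189.3,210,90)
a=cv2.imread('pics/w16.png');b=cv2.imread('pics/sc16.png')
c=np.hstack([cv2.resize(a[200:360,240:400],(400,400),interpolation=cv2.INTER_CUBIC),cv2.resize(b[235:355,245:365],(400,400),interpolation=cv2.INTER_CUBIC)]);cv2.imwrite('pics/c16.png',cv2.convertScaleAbs(c,alpha=1.4,beta=20))"
```

```text
t 16.65 pos [693.5 -29.5  98.1] dworld [-145.2 -159.8  111.9] shift [-111.6 -159.7 -145.5] turn [ 0.04 -0.09  0.02] w 29.5 F [ 0.7  0.5 -2.3]
 axes y [-0.001  1.    -0.   ] z [ 1.     0.001 -0.002] j6 [-0.14  0.71  1.48 -0.    0.96 -1.71]
```

View pics/c16.png

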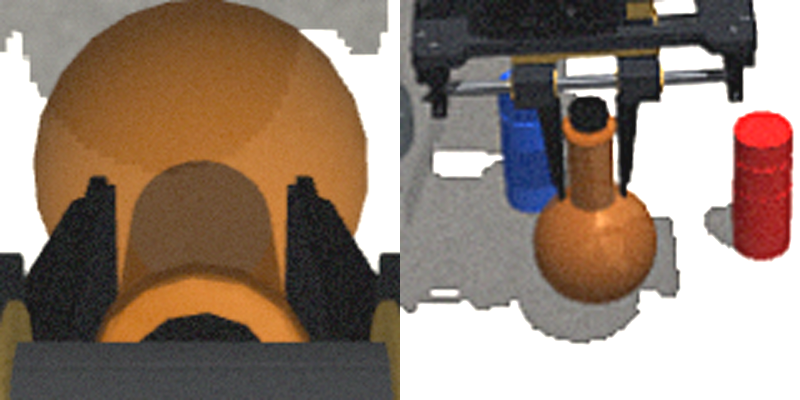

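The flask is lifted and upright. I'll carry it over with gentle acceleration.

Request:
arm_command([
  [-10,0,0,0,0,0,1],
  [-20,0,0,0,0,0,1],
  [-28,0,0,0,0,0,1],
  [-28,0,0,0,0,0,1],
  [-15,-4,-4,0,0,0,1],
  [-6,-8,-7,0,0,0,1],
  [0,-12,-11,0,0,0,1],
  [0,-16,-15,0,0,0,1],
])

```text
time_s: 17.32
position: [655.8, -69.8, 204.4]
tool_rot: [-0.001, 1.573, 0.001]
contact_force: [-0.4, -0.8, -1.2]
grip_width: 30.0
```

Request:
arm_command([
  [0,-20,-18,0,0,0,1],
  [0,-20,-18,0,0,0,1],
  [0,-20,-18,0,0,0,1],
  [0,-20,-18,0,0,0,1],
  [0,-16,-14,0,0,0,1],
  [0,-12,-10,0,0,0,1],
  [0,-8,-7,0,0,0,1],
  [0,-4,-4,0,0,0,1],
])

```text
time_s: 17.98
position: [548.4, -190.7, 204.7]
tool_rot: [0.001, 1.574, -0.001]
contact_force: [-0.1, 0.4, -0.6]
grip_width: 29.7
```

Request:
arm_command([
  [0,0,0,0,0,0,1],
  [0,0,0,0,0,0,1],
])

```text
time_s: 18.15
position: [549.9, -189.4, 205.1]
tool_rot: [-0.001, 1.573, 0.0]
contact_force: [0.5, 0.5, -0.7]
grip_width: 29.7
```

```bash
python3 -c "
from h import *
rel(548.3,-189.3,160,90);save('side','s17');save('wrist','w17');save('scene','sc17')
a=cv2.imread('pics/s17.png');b=cv2.imread('pics/sc17.png')
c=np.hstack([cv2.resize(a[190:360,300:470],(400,400),interpolation=cv2.INTER_CUBIC),cv2.resize(b[160:320,140:300],(400,400),interpolation=cv2.INTER_CUBIC)]);cv2.imwrite('pics/c17.png',cv2.convertScaleAbs(c,alpha=1.3,beta=20))"
```

```text
t 18.15 pos [ 549.9 -189.4  205.1] dworld [ -1.6   0.1 -45.1] shift [45.1  0.1 -1.5] turn [ 0.03 -0.11  0.01] w 29.7 F [ 0.5  0.5 -0.7]
 axes y [-0.  1. -0.] z [ 1.     0.    -0.002] j6 [-0.44  0.44  1.68 -0.    1.03 -2.02]
```

View pics/c17.png

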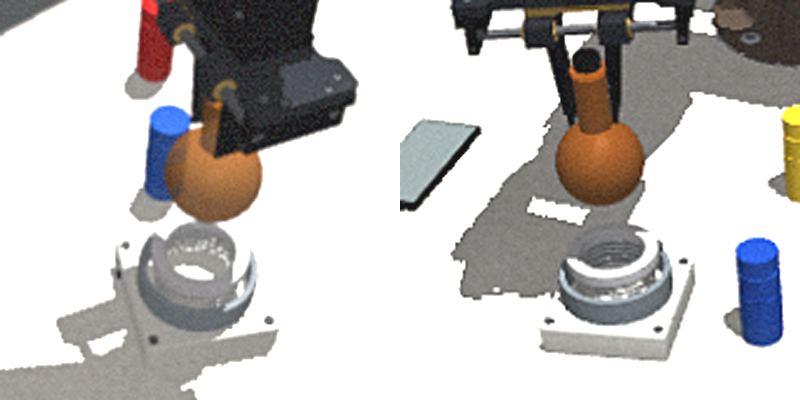

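View pics/w17.png

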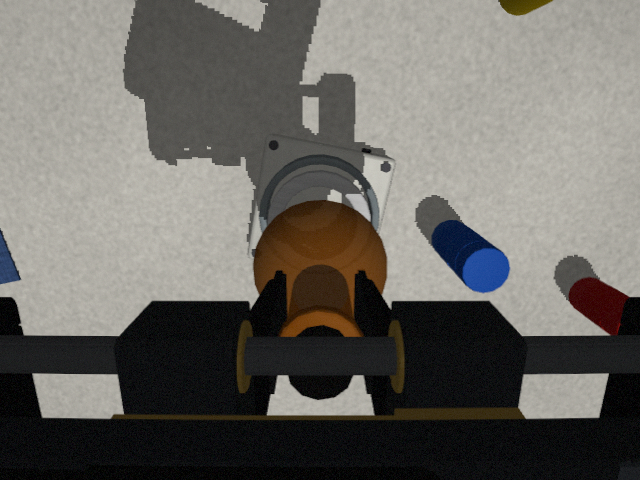

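```bash
python3 -c "
from h import *
np.set_printoptions(precision=1,suppress=True)
for h in (0,): print('scene top',onz('sc17',214.4,182.8,262),'ball',onz('sc17',220,224.8,164),pt('sc17',214,184),pt('sc17',220,225))
# side ball
print('side ball',onz('s17',300+214/2.353,190+175/2.353,164),pt('s17',300+214/2.353,190+175/2.353))
# initial reference
print('init',onz('scene0',190+457/4,190+480/3.75,32),onz('scene0',302.3,279,130))
print('wrist ball',onz('w17',320,265,164),pt('w17',320,265))
"
```

```text
scene top [ 556.2 -188.9  262. ] ball [ 553.3 -190.   164. ] [ 560.7 -189.2  261.9] [ 582.2 -185.3  182.2]
side ball [ 551.5 -192.5  164. ] [ 539.1 -210.9  189.4]
init [696.8 -30.2  32. ] [698.5 -29.8 130. ]
wrist ball [ 550.4 -189.5  164. ] [ 538.5 -189.5  197.6]
```

```bash
python3 -c "
from h import *
b=cv2.imread('pics/sc17.png');a=cv2.imread('pics/s17.png')
c=np.hstack([cv2.resize(b[245:295,195:245],(400,400),interpolation=cv2.INTER_CUBIC),cv2.resize(a[275:335,350:410],(400,400),interpolation=cv2.INTER_CUBIC)]);cv2.imwrite('pics/c18.png',cv2.convertScaleAbs(c,alpha=0.9))"
```

```text
(no output)
```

View pics/c18.png

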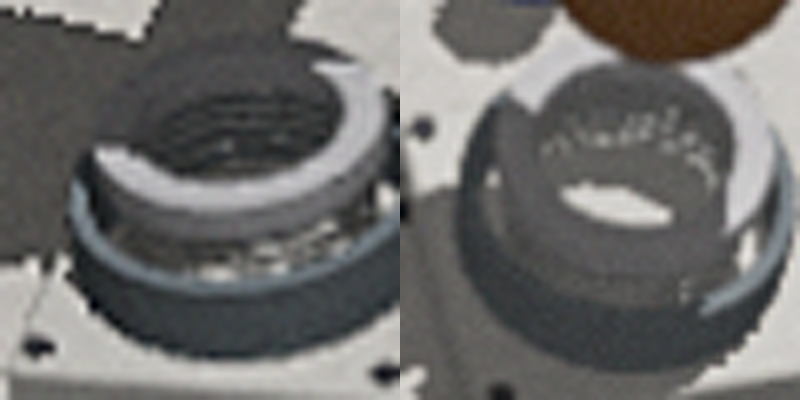

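```bash
python3 -c "
from h import *
np.set_printoptions(precision=1,suppress=True)
print(onz('sc17',225.2,260.6,75),onz('s17',385,297.5,75), observe()['position'])
"
```

```text
[ 554.2 -189.7   75. ] [ 548.  -195.1   75. ] [ 550.3 -188.9  205.2]
```

Request:
arm_command([
  [8,-0.5,-1.3,0,0,0,1],
  [14,0,0,0,0,0,1],
  [16,0,0,0,0,0,1],
  [12,0,0,0,0,0,1],
  [6,0,0,0,0,0,1],
  [3,0,0,0,0,0,1],
  [0,0,0,0,0,0,1],
])

```text
time_s: 18.88
position: [548.4, -189.9, 145.8]
tool_rot: [-0.001, 1.573, 0.001]
contact_force: [0.2, -0.3, -0.8]
grip_width: 29.9
```

```bash
python3 -c "
from h import *
rel(548.9,-189.3,139,90);save('side','s19');save('scene','sc19')
a=cv2.imread('pics/s19.png');b=cv2.imread('pics/sc19.png')
c=np.hstack([cv2.resize(a[230:350,330:450],(400,400),interpolation=cv2.INTER_CUBIC),cv2.resize(b[190:310,165:285],(400,400),interpolation=cv2.INTER_CUBIC)]);cv2.imwrite('pics/c19.png',c)"
```

```text
t 18.8833 pos [ 548.4 -189.9  145.8] dworld [ 0.5  0.6 -6.8] shift [6.8 0.6 0.5] turn [ 0.06 -0.14  0.  ] w 29.9 F [ 0.2 -0.3 -0.8]
 axes y [-0.001  1.    -0.   ] z [ 1.     0.001 -0.002] j6 [-0.45  0.51  1.74 -0.    0.89 -2.02]
```

View pics/c19.png

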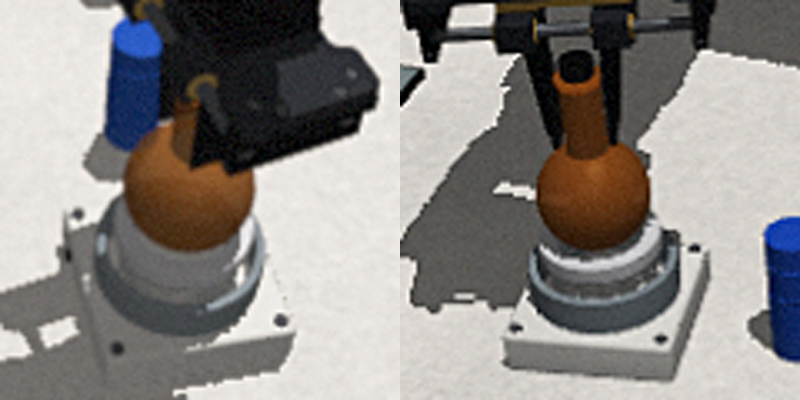

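Request:
arm_command([
  [2,0,0,0,0,0,1],
  [2,0,0,0,0,0,1],
  [2,0,0,0,0,0,1],
  [1,0,0,0,0,0,1],
  [0,0,0,0,0,0,1],
], newtons=30)

```text
time_s: 19.4
position: [548.4, -190.1, 139.1]
tool_rot: [-0.001, 1.573, 0.0]
contact_force: [-0.8, -0.4, -2.2]
grip_width: 30.1
```

```bash
python3 -c "
from h import *
rel(548.9,-189.3,139,90)"
```

```text
t 19.4 pos [ 548.4 -190.1  139.1] dworld [ 0.5  0.8 -0.1] shift [0.1 0.8 0.5] turn [ 0.04 -0.11  0.02] w 30.1 F [-0.8 -0.4 -2.2]
 axes y [-0.001  1.    -0.   ] z [ 1.     0.001 -0.002] j6 [-0.45  0.52  1.75 -0.    0.88 -2.02]
```

Request:
arm_command([
  [2,0,0,0,0,0,1],
  [2,0,0,0,0,0,1],
  [1,0,0,0,0,0,1],
  [0,0,0,0,0,0,1],
])

```text
time_s: 19.73
position: [548.6, -190.2, 134.4]
tool_rot: [-0.001, 1.572, 0.0]
contact_force: [-0.1, 0.0, 2.9]
grip_width: 29.4
```

Request:
arm_command([
  [2,0,0,0,0,0,1],
  [2,0,0,0,0,0,1],
  [2,0,0,0,0,0,1],
  [1,0,0,0,0,0,1],
  [0,0,0,0,0,0,1],
])

```text
time_s: 20.15
position: [548.5, -190.2, 127.3]
tool_rot: [-0.001, 1.572, 0.0]
contact_force: [-0.5, -0.3, 5.4]
grip_width: 29.7
```

```bash
python3 -c "
from h import *
save('scene','sc20');save('side','s20');print(observe()['contact_force'],observe()['position'])
a=cv2.imread('pics/s20.png');b=cv2.imread('pics/sc20.png')
c=np.hstack([cv2.resize(a[230:350,330:450],(400,400),interpolation=cv2.INTER_CUBIC),cv2.resize(b[190:310,165:285],(400,400),interpolation=cv2.INTER_CUBIC)]);cv2.imwrite('pics/c20.png',c)"
```

```text
[0.08465208 1.0731919  6.11794781] [ 548.57449133 -190.15039175  127.39968694]
```

View pics/c20.png

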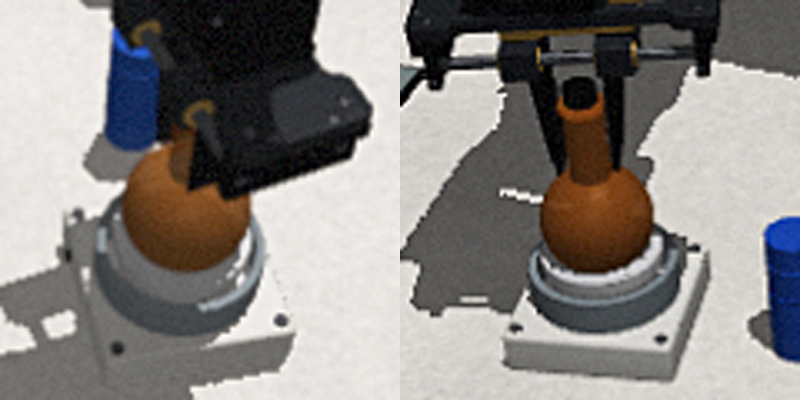

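Ring going down and the flask is centred. I'll keep going in small steps until the force rises.

Request:
arm_command([
  [2,0,0,0,0,0,1],
  [2,0,0,0,0,0,1],
  [1,0,0,0,0,0,1],
  [0,0,0,0,0,0,1],
])

```text
time_s: 20.58
position: [548.7, -190.2, 122.5]
tool_rot: [-0.001, 1.572, 0.0]
contact_force: [-0.5, 0.2, 8.3]
grip_width: 29.9
```

Request:
arm_command([
  [1,0,0,0,0,0,1],
  [1,0,0,0,0,0,1],
  [0,0,0,0,0,0,1],
])

```text
time_s: 20.83
position: [548.7, -190.2, 120.6]
tool_rot: [-0.001, 1.572, -0.0]
contact_force: [0.6, 0.4, 8.2]
grip_width: 29.9
```

Request:
arm_command([
  [0.5,0,0,0,0,0,1],
  [0.5,0,0,0,0,0,1],
  [0,0,0,0,0,0,1],
])

```text
time_s: 21.08
position: [548.8, -190.2, 119.7]
tool_rot: [-0.001, 1.571, -0.0]
contact_force: [-1.0, 0.2, 8.3]
grip_width: 29.6
```

Request:
arm_command([
  [0.5,0,0,0,0,0,1],
  [0,0,0,0,0,0,1],
])

```text
time_s: 21.25
position: [548.8, -190.2, 119.3]
tool_rot: [-0.001, 1.571, -0.0]
contact_force: [0.2, 0.7, 8.9]
grip_width: 29.7
```

Request:
arm_command([
  [0.5,0,0,0,0,0,1],
  [0,0,0,0,0,0,1],
])

```text
time_s: 21.42
position: [548.8, -190.2, 118.8]
tool_rot: [-0.001, 1.571, -0.0]
contact_force: [-0.6, 0.3, 9.0]
grip_width: 30.1
```

Request:
arm_command([
  [0.5,0,0,0,0,0,1],
  [0,0,0,0,0,0,1],
])

```text
time_s: 21.58
position: [548.8, -190.2, 118.3]
tool_rot: [-0.001, 1.571, -0.0]
contact_force: [-0.4, 0.9, 9.8]
grip_width: 29.8
```

```bash
python3 -c "
from h import *
save('scene','sc21');save('side','s21');save('wrist','w21');print(observe()['contact_force'],observe()['position'])
a=cv2.imread('pics/s21.png');b=cv2.imread('pics/sc21.png')
c=np.hstack([cv2.resize(a[260:340,345:425],(400,400),interpolation=cv2.INTER_CUBIC),cv2.resize(b[220:300,185:265],(400,400),interpolation=cv2.INTER_CUBIC)]);cv2.imwrite('pics/c21.png',c)"
```

```text
[-0.05923886  1.31239162  8.75719637] [ 548.81044481 -190.24504576  118.37551165]
```

View pics/c21.png

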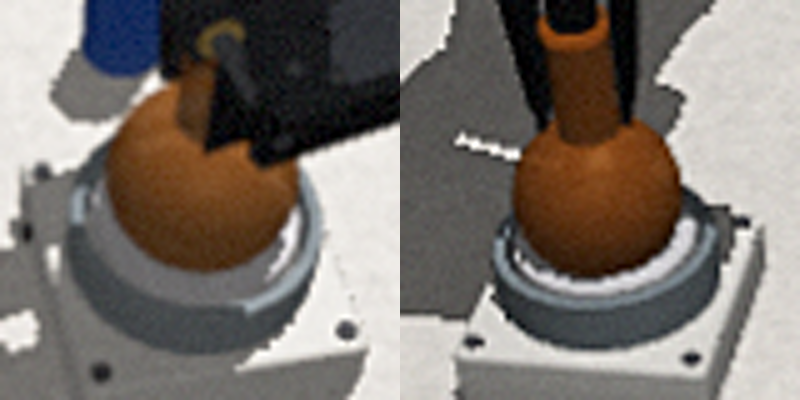

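Request:
arm_command([
  [0.4,0,0,0,0,0,1],
  [0,0,0,0,0,0,1],
])

```text
time_s: 21.9
position: [548.8, -190.2, 118.0]
tool_rot: [-0.001, 1.571, -0.0]
contact_force: [-0.0, 0.3, 8.7]
grip_width: 29.9
```

Request:
arm_command([
  [0.4,0,0,0,0,0,1],
  [0,0,0,0,0,0,1],
])

```text
time_s: 22.07
position: [549.0, -190.3, 117.9]
tool_rot: [-0.001, 1.571, -0.0]
contact_force: [-0.7, 1.4, 11.6]
grip_width: 29.7
```

Request:
arm_command([
  [0.4,0,0,0,0,0,1],
  [0,0,0,0,0,0,1],
])

```text
time_s: 22.23
position: [549.2, -190.4, 117.8]
tool_rot: [-0.002, 1.57, -0.001]
contact_force: [-0.8, 1.3, 14.8]
grip_width: 29.3
```

The stop is reached: z stays at 117.8 while the force climbs to 14.8 N. I'll hold for a second and check.

Request:
arm_command([
  [0,0,0,0,0,0,1],
  [0,0,0,0,0,0,1],
  [0,0,0,0,0,0,1],
  [0,0,0,0,0,0,1],
  [0,0,0,0,0,0,1],
  [0,0,0,0,0,0,1],
  [0,0,0,0,0,0,1],
  [0,0,0,0,0,0,1],
])

```text
time_s: 22.9
position: [549.1, -190.4, 117.8]
tool_rot: [-0.002, 1.57, -0.001]
contact_force: [-1.0, 0.9, 14.0]
grip_width: 29.9
```

```bash
python3 -c "
from h import *
np.set_printoptions(precision=1,suppress=True)
save('scene','sc22');save('wrist','w22');print(observe()['contact_force'],observe()['position'])
# heights near ring front & collar in scene
for n in ('sc22',):
  z=np.load('pics/%s.npz'%n)
  for u in (225,):
    for v in range(268,294,1): print(v,pt(n,u,v,0),z['p'][v,u])
a=cv2.imread('pics/sc22.png');cv2.imwrite('pics/c22.png',cv2.resize(a[150:320,180:480],(800,453),interpolation=cv2.INTER_CUBIC))
"
```

```text
[-1.  -0.2 14.3] [ 549.1 -190.3  117.8]
268 [ 587.  -186.9   80.4] [78 40  7]
269 [ 586.7 -187.3   77.6] [70 35 12]
270 [ 584.2 -188.    73.2] [67 39 16]
271 [ 585.1 -188.2   71.3] [63 35 15]
272 [ 585.7 -188.4   69.2] [61 35 20]
273 [ 583.1 -189.1   64.6] [51 27  8]
274 [ 580.7 -189.8   60.1] [40 21  4]
275 [ 579.5 -190.3   56.6] [42 31 25]
276 [ 581.9 -190.2   55.9] [138 139 146]
277 [ 585.4 -189.9   56. ] [215 216 218]
278 [ 584.6 -190.4   52.7] [189 185 187]
279 [ 589.3 -189.9   53.7] [108 108 110]
280 [ 595.8 -189.1   56.2] [123 131 137]
281 [ 595.1 -189.5   53.1] [ 98 107 114]
282 [ 600.7 -188.9   54.9] [62 69 72]
283 [ 600.5 -189.2   52.1] [69 76 80]
284 [ 599.7 -189.7   48.8] [66 72 75]
285 [ 595.2 -190.8   42.7] [73 79 87]
286 [ 597.2 -190.7   41.6] [66 75 74]
287 [ 600.1 -190.6   41.3] [68 76 77]
288 [ 602.5 -190.5   40.6] [60 68 73]
289 [ 600.  -191.2   36. ] [52 58 65]
290 [ 599.3 -191.6   32.7] [163 164 159]
291 [ 597.9 -192.2   28.9] [227 223 218]
292 [ 601.8 -191.9   29.4] [219 218 215]
293 [ 603.3 -191.9   28. ] [198 195 189]
```

View pics/c22.png

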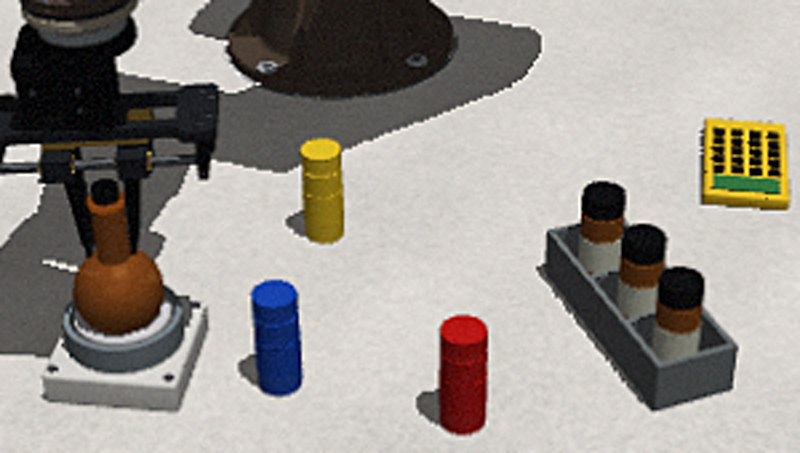

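View pics/w22.png

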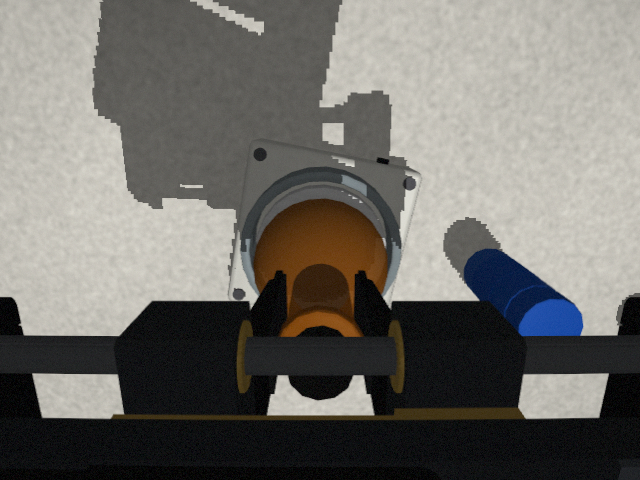

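The ring's top reads 53–56 mm against the collar's 55 mm, so it is flush. The flask is upright and centred, the force holds at 14 N, and all three jars stand upright in the crate. Handing in.

```bash
python3 -c "
from workcell import *
print(hand_in())"
```

```text
the job is handed in; nothing more can be done
None
```

The job is done and handed in at about 23 s. The two loose amber jars stand upright in the crate's two empty cells. The flask is seated in the cradle and held pressed down, with the ring fully down.

- **Jars:** Both were lowered until they touched the cell floor and then released. The first met the floor at about 20 N and the second at about 4 N. The last scene picture shows all three jars upright in their cells.
- **Flask and ring:** The ring is on its stop: depth readings put its top at 53–56 mm, and the collar's top is at 55 mm. The tool stopped moving at z 117.8 mm while the force rose to about 14 N, and both stayed steady for the last 0.7 s. The flask is upright and centred, and the fingers hold it at 30 N.
- **Other objects:** I did not go near the calculator, phone, beaker or the coloured look-alike jars. The final pictures showed nothing disturbed among the ones in view, but the phone and beaker were not in the final crop.
- **What disagreed:**
  - **Flask grip:** The fingers read 29.8 mm open on the flask, not the neck's 26 mm. They bear mainly on the lip, and re-gripping 4 mm lower did not change that. No slip was seen.
  - **Camera positions:** The scene and side cameras differed from the wrist camera by up to about 6 mm on the cradle's position, so I used the wrist values.

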